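# Fit the square-drive key on the carving vice and clamp the carving

## Robot

A 6-joint arm with a two-finger parallel gripper is mounted at the origin on the work surface. World frame = base frame: x ahead of the robot, y to its left, z up, the work surface at z = 0. Lengths are in m, angles in rad, forces in N, time in s.
With the tool pointing down it reaches from about 0.25 to 0.725 m from the base axis. Payload 4 kg.
Tool frame: the origin (TCP) lies at the very end of the fingers, on their centre line; the grasp point (between the pads) lies 19 mm behind it; x points along the fingers, y is the direction in which the jaws open and shut, and the axes are right-handed (so a half turn about x gives the same grasp; the last joint's range is limited). The gripper opens to 85 mm and grips with 20 to 120 N. Pads are 22 mm wide; open, the fingers measure 114 mm over their backs; the gripper's body (76 mm by 85 mm) begins 54 mm behind the grasp point. The pads swing forward as they close: fully open they stand 13 mm farther back than shut.
Start: joints at [1.138, 0.241, 0.005, 1.335, 0, 1.571], TCP at [0.21, 0.454, 0.209] pointing down, gripper open.
Joint ranges: [-2.72, 2.72], [-1.05, 1.87], [-1.09, 1.28], [-1.99, 2.15], [-1.42, 1.44], [-3.14, 3.14]. Speed limits (rad/s): [2.79, 2.79, 3.14, 3.14, 3.14, 3.14].

## Interface

Orientations are given as a unit quaternion [x, y, z, w].
In Python, from workcell import get_obs, camera, job_done gives the robot as it stands. The module is installed in compiled form; this text tells all that it offers.
- The arm moves only by the tool arm_command, never from a script. Its argument "motion" is a list of rows, each an object of numbers: "x", "y", "z": the shift along the tool's x, y, z in m; "roll": the turn about the tool's x in rad; "fingers": the opening, from 0 (shut) to 1 (fully open). A call has 1 to 20 rows; each row shifts and turns the pose as measured when the row begins, along the tool's axes as they then stand; what a row does not reach is not made up. A row lasts 1/12 s, in which the tool goes at most 41.7 mm and 7.16 degrees, less where a joint would pass 70% of its speed; a pose out of reach is approached as far as the arm can. A call is refused whole if a number of a shift passes 0.0417 or a number of a turn 0.125, either way. A call with a gripper value outside its range is refused whole. The fingers move at their own pace and stop on an object; the grip force is fixed at half the most. Time passes only in rows, so rows that do not move let the fingers close. It gives the time, the measured TCP pose, the force and the opening at its end, in the units of the state.
- get_obs(): the state, without advancing time (a new reading comes with each control period).
- camera(name): name is "scene" or "top" or "wrist"; returns a dict with "frame" (480x640x3 uint8, red, green, blue), "intrinsics" (3x3 intrinsics, pixels), "rvec" (rotation vector, rad) and "tvec" (3), from world to camera coordinates, as OpenCV has them. Camera axes: x right, y down, z forward; pixel columns grow to the right and rows downward; lengths in m; the calibration is good to about 2 mm. A picture is of the moment at which its call begins. There is no depth.
- job_done(): hands the job in, once; it reports no verdict.
The state is a dict: "clock": time; "joint_pos": joint angles; "joint_vel": joint speeds; "tau": joint torques, N m; "eef_pos": TCP position; "tool_rot": TCP orientation; "ft_force": force on the tool from outside, world axes, zero at the start; "ft_torque": the same for the moment, N m; "grip_width": finger opening in m.
Only numpy, scipy, OpenCV 4.12 (cv2) and the standard library are available. Lean on these libraries where they do the work, as an engineer would, in place of code of your own. Each camera call takes 0.05 s, during which the arm holds its last target.

## Task

Take the large T-key with the square socket out of the tool block and push it down over the vice's square drive, gently, until the spring ball clicks and the key sits fully home on the shoulder. Then turn the key clockwise (seen from above) to the stop so that the jaw closes on the carving, and let go with the key left standing on the drive. Do not force it, and leave everything else on the bench where it is.

Things in the scene. Friction and masses are not known exactly. Their poses are not given: they have to be found in the camera images.
- key_grip (a point): Centre of the wooden crossbar of the large T-key (loose, 0.4 kg; grip it here). Bar 110 mm long along x, 18 wide along y, 22 high. Below it a 16 mm steel stem, then a square dark steel head 36 x 36 x 30 mm, sides along x and y, its underside (mouth) 77 mm below this point. At the start it stands in a pocket of the block.
- key_mouth (a point): Centre of the key's mouth, under its head; axes as key_grip, z up the stem. The bore is square, sides along x and y, 19.5 mm wide, 24 deep, with a mouth chamfer (24.5 mm wide at the rim, 2.5 mm high) and an inner groove that takes the ball.
- block: Fixed wooden tool block, 290 (x) x 72 (y) x 32 mm, origin at the centre of its underside. Two square pockets, 40 mm wide, 20 deep, 65 mm either way of the centre along x: one holds the large key, the other a smaller all-steel key with round head and bar, not needed. Bars lie along the block's x. Lift 25 mm to clear.
- drive_foot (a point): Centre of the vice's shoulder (steel ring 54 mm across, 50 mm above the bench) from which the square drive stands up. z up, x towards the jaws; fixed, does not turn with the drive. The key is home when its mouth lies on this point. The vice reaches from 45 mm behind to 170 mm along x, 46 mm to each side; all below 73 mm over the bench.
- drive_tip (a point): Top of the square drive (18 mm wide, 22 high), 22 mm above drive_foot, same fixed axes. The drive's own angle is NOT measured: at the start its sides are turned 0 to 1.2 rad clockwise (from above) from these axes. The key goes on at any quarter turn that agrees within about 0.09 rad and 2 mm; otherwise it rests on the tip, mouth 18 mm or more above drive_foot.
- ball_level (a point): Point on the drive's axis 11 mm above drive_foot, at the height of the spring ball, which stands 3 mm out of one side. The key slides down freely till its mouth is about 13 mm above drive_foot, then needs roughly 5 to 15 N to press the ball in, and clicks home in the last few mm. Over 60 N on the vice before it is home is forcing.
- jaw_face (a point): Middle of the top edge of the sliding jaw's face, 60 mm above the bench. It moves along +x of drive_foot: 67 mm from drive_foot at the start, 73 mm when closed on the carving (71 counts as closed). The drive turns idly (0.45 N m) up to 1.2 rad clockwise from the axes, then moves the jaw (0.6 N m) up to a firm stop at 1.6 rad. It stays where it is left.
- vice: The fixed vice, grey, with the carving between its jaws; origin on the bench under the drive's axis, axes as drive_foot.
- key: The large T-key as a whole; origin at its mouth.
- small_key: Smaller all-steel T-key, round head 28 mm across, round bar 66 mm long; stands in the other pocket. Not needed.
- gouge_wide: Wide gouge with dark wood handle, about 250 mm, lying beside the block. Not needed.
- gouge_flat: Flat gouge with pale handle, about 240 mm, lying beside the vice. Not needed.

How it is judged:
On the way, in this order (a step that is already met when the one before it is completed fails the run):
1. the key is clicked home on the square drive, the jaw not yet closed (horizontal distance between key_mouth and drive_foot below 0.003 m and z of key_mouth in the frame of drive_foot between -0.003 and 0.0025 m and angle between key_mouth's own z axis and vertical below 0.08 rad and x of jaw_face in the frame of drive_foot below 0.0705 m), for 0.2 s.
2. the drive is turned to the stop with the key home, so the jaw has closed on the carving (horizontal distance between key_mouth and drive_foot below 0.003 m and z of key_mouth in the frame of drive_foot between -0.003 and 0.0025 m and angle between key_mouth's own z axis and vertical below 0.08 rad and x of jaw_face in the frame of drive_foot above 0.071 m), for 0.2 s.
At the end, for the whole second after the job is handed in: The large key stands released and at rest on the drive: its mouth within 3 mm sideways and 2.5 mm in height of the shoulder's centre, its stem within 0.08 rad of upright, and the jaw face at least 71 mm along x from drive_foot (closed is 73 mm) (all of step 2 and linear speed of key below 0.02 m/s); the robot touches nothing.
It fails at once if the key is pressed on the vice with more than 60 N before it is home (contact force between key and vice above 60 N and z of key_mouth in the frame of drive_foot above 0.0025 m).
It fails at once if another thing on the bench (small key, a gouge, mallet, tin, offcut, brush) is moved by more than 25 mm (distance of any of small_key, gouge_wide, gouge_narrow, gouge_flat, mallet, wax_tin, offcut, bench_brush from where it was at the start of the episode above 0.025 m).
It also fails if it takes over 72 s, if anything falls off the work surface, if the arm or the gripper's body presses on something with over 40 N, if the wrist force passes 120 N, or if a joint passes its speed limit or range.

## Working session

There is one attempt and no reset: what is moved stays moved. The work goes in short steps, Python scripts to look and compute and a tool call to move; the robot and the scene stay as the last step left them, time stands still between calls to the robot, and variables do not carry over. Pictures are saved under pics/ and viewed, and the job is handed in when it is done.

Besides the shell and the picture viewer there is one more tool, called after "Emit:" in YAML: its name, and indented under it one key for each argument. arm_command: Moves the arm, as the interface text tells. Its arguments: {"type":"object","properties":{"motion":{"type":"array","items":{"type":"object","properties":{"x":{"type":"number"},"y":{"type":"number"},"z":{"type":"number"},"roll":{"type":"number"},"fingers":{"type":"number"}}}}},"required":["motion"]}

```bash
mkdir -p pics; cat > h.py <<'E'
import numpy as np, cv2
from workcell import get_obs, camera, job_done
def snap(n,f):
    c=camera(n); cv2.imwrite('pics/'+f,cv2.cvtColor(c['frame'],cv2.COLOR_RGB2BGR)); np.savez('pics/'+f+'.npz',**c); return c
def load(f): return dict(np.load('pics/'+f+'.npz'))
def ray(c,u,v,z):
    R=cv2.Rodrigues(np.array(c['rvec'],float))[0]; t=np.array(c['tvec'],float).ravel()
    o=-R.T@t; d=R.T@np.linalg.inv(c['intrinsics'])@np.array([u,v,1.]); return o+d*(z-o[2])/d[2]
def proj(c,p): return cv2.projectPoints(np.array(p,float).reshape(-1,3),np.array(c['rvec'],float),np.array(c['tvec'],float),np.array(c['intrinsics'],float),None)[0].reshape(-1,2)
E
python3 - <<'E'
from h import *
for n in ['scene','top','wrist']: c=snap(n,n+'0.png'); print(n,c['intrinsics'],c['rvec'],c['tvec'])
print(get_obs())
E
```

```text
scene [[463.62521305   0.         305.87542964]
 [  0.         463.62521305 236.54540064]
 [  0.           0.           1.        ]] [ 1.92678663  1.91958472 -0.51373561] [ 0.01043672 -0.45081337  1.09563324]
top [[622.03556545   0.         313.44873498]
 [  0.         622.03556545 231.38821771]
 [  0.           0.           1.        ]] [ 2.1575297  -2.10808058  0.20999546] [-0.04126207  0.5909481   1.09721125]
wrist [[365.16587768   0.         318.5251773 ]
 [  0.         365.16587768 238.92881581]
 [  0.           0.           1.        ]] [-2.44378721 -1.56397426 -0.2145957 ] [-0.49924271 -0.03524831  0.37981277]
{'clock': 0.15, 'joint_pos': array([ 1.13801630e+00,  2.41242760e-01,  4.05156075e-03,  1.33521505e+00,
       -5.43222952e-06,  1.57077929e+00]), 'joint_vel': array([ 0.00064885, -0.00216382,  0.00356953,  0.00027595,  0.00103132,
       -0.00074774]), 'tau': array([-7.03215919e-04, -3.72635257e+01,  2.52638948e+01,  1.23473475e-02,
        1.35699409e-05, -1.28186792e-05]), 'eef_pos': array([0.20948486, 0.45343594, 0.20852291]), 'tool_rot': array([ 0.15125726,  0.69073768, -0.15236992,  0.690497  ]), 'ft_force': array([-0.74313688,  0.37953616, -0.68429325]), 'ft_torque': array([ 0.00442861,  0.00743833, -0.0829301 ]), 'grip_width': 0.08544312112965088}
```

View pics/scene0.png

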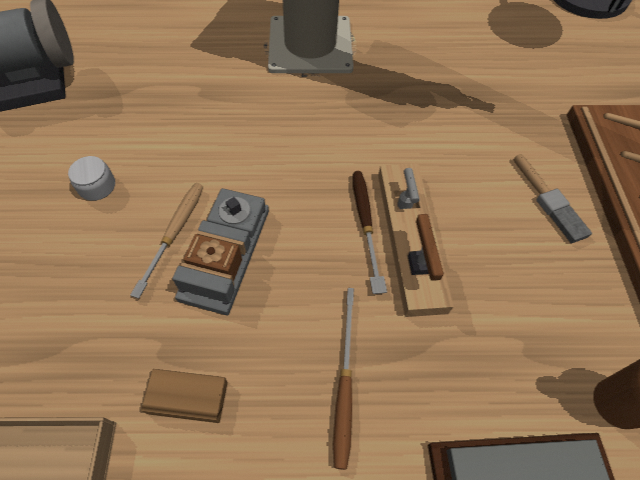

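View pics/top0.png

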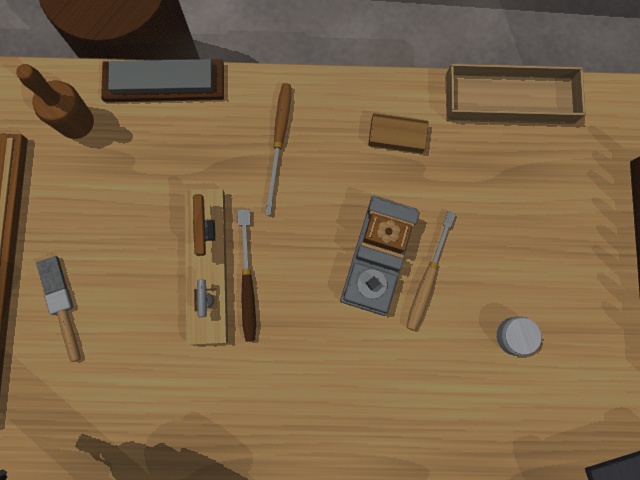

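View pics/wrist0.png

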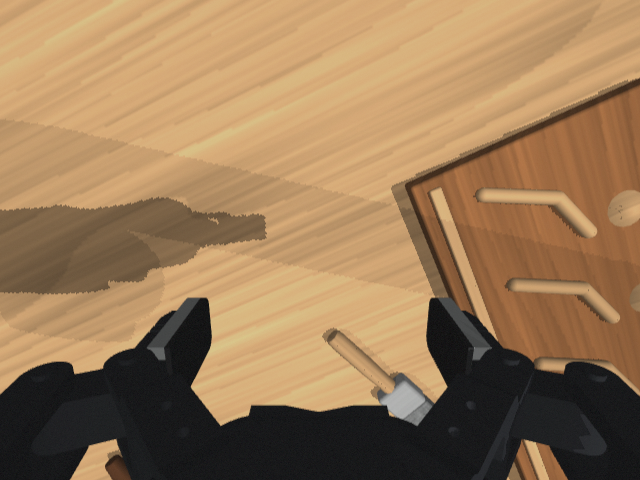

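The top view looks straight down with world x up the image. The key's bar is at about (199,224), the drive at (373,283), and the small key at (202,297). Next I'll enlarge these areas and measure them.

```bash
python3 - <<'E'
from h import *
c=load('top0.png'); im=cv2.cvtColor(c['frame'],cv2.COLOR_RGB2BGR)
a=cv2.resize(im[180:350,175:240],None,fx=3.4,fy=3.4,interpolation=cv2.INTER_CUBIC)
b=cv2.resize(im[190:320,335:425],None,fx=4.4,fy=4.4,interpolation=cv2.INTER_CUBIC)
h=578; a=cv2.resize(a,(int(a.shape[1]),h)); b=cv2.resize(b,(int(b.shape[1]),h))
cv2.imwrite('pics/crop0.png',np.hstack([a,b]))
s=load('scene0.png'); im=cv2.cvtColor(s['frame'],cv2.COLOR_RGB2BGR)
cv2.imwrite('pics/crop1.png',np.hstack([cv2.resize(im[180:320,170:275],(435,580),interpolation=cv2.INTER_CUBIC),cv2.resize(im[160:320,370:460],(326,580),interpolation=cv2.INTER_CUBIC)]))
# bar mask
f=c['frame'].astype(int); hsv=cv2.cvtColor(c['frame'],cv2.COLOR_RGB2HSV)
for (u,v) in [(199,220),(199,205),(199,245),(210,230),(215,270),(373,283),(362,283),(350,283),(380,215),(410,230)]: print(u,v,f[v,u],hsv[v,u])
E
```

```text
199 220 [106  67  38] [ 13 164 106]
199 205 [112  71  37] [ 14 171 112]
199 245 [112  72  38] [ 14 168 112]
210 230 [40 39 41] [135  12  41]
215 270 [148 125  83] [ 19 112 148]
373 283 [57 56 62] [125  25  62]
362 283 [113 115 115] [ 90   4 115]
350 283 [92 96 97] [96 13 97]
380 215 [116  89  58] [ 16 127 116]
410 230 [67 51 42] [11 95 67]
```

View pics/crop0.png

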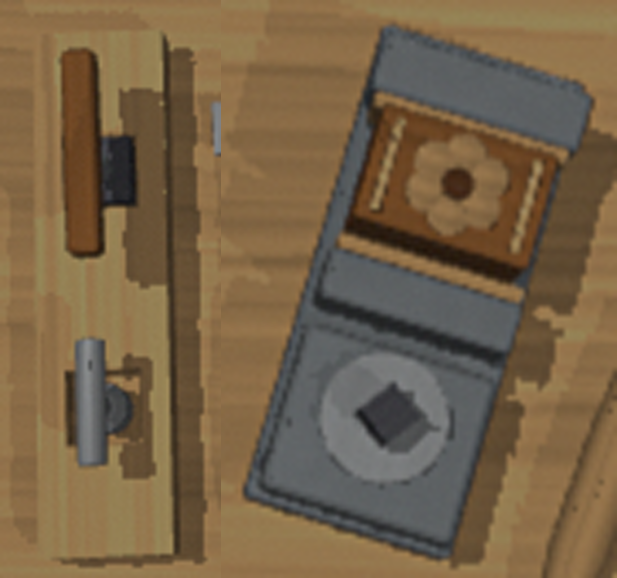

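View pics/crop1.png

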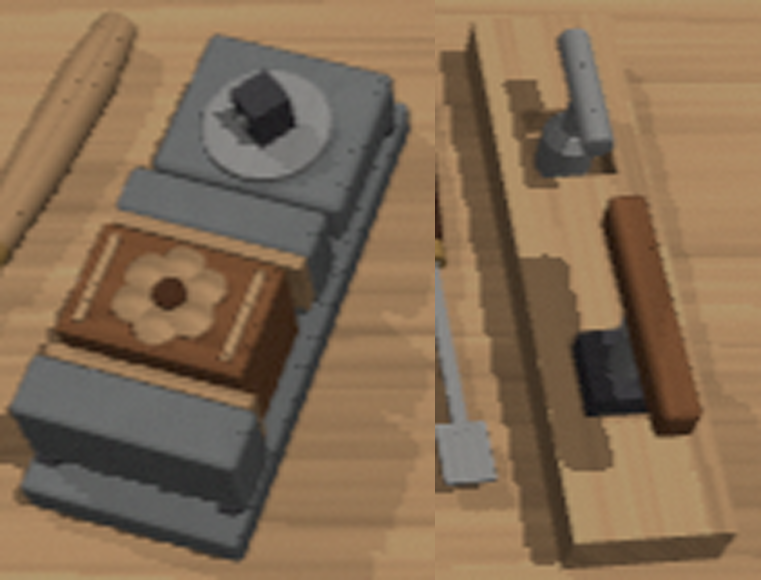

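```bash
cat > m.py <<'E'
from h import *
for n in ['top','scene']:
    c=load(n+'0.png'); f=cv2.cvtColor(c['frame'],cv2.COLOR_RGB2HSV)
    H,S,V=[f[...,i].astype(int) for i in range(3)]
    m=((H<16)&(S>140)&(V<150)&(V>40)).astype(np.uint8)
    roi=np.zeros_like(m)
    if n=='top': roi[190:260,188:208]=1
    else: roi[210:285,410:445]=1
    m*=roi
    k=cv2.findContours(m,cv2.RETR_EXTERNAL,cv2.CHAIN_APPROX_NONE)[0]; k=max(k,key=cv2.contourArea)
    r=cv2.minAreaRect(k); bx=cv2.boxPoints(r); print(n,'bar',r)
    P=np.array([ray(c,u,v,.1 if n=='top' else .095) for u,v in bx]); print(P.round(4),P.mean(0))
    # ring : grey bright low sat
    m=((S<25)&(V>105)).astype(np.uint8); roi=np.zeros_like(m)
    if n=='top': roi[262:305,352:392]=1
    else: roi[188:226,212:256]=1
    m*=roi
    k=cv2.findContours(m,cv2.RETR_EXTERNAL,cv2.CHAIN_APPROX_NONE)[0]; k=max(k,key=cv2.contourArea)
    k=cv2.convexHull(k); W=np.array([ray(c,u,v,.05)[:2] for u,v in k[:,0]],np.float32)
    print('ring',cv2.minEnclosingCircle(W), cv2.fitEllipse(W))
    # drive dark
    m=((S<60)&(V<75)).astype(np.uint8)
    roi[:]=0
    if n=='top': roi[272:295,362:385]=1
    else: roi[192:216,224:245]=1
    m*=roi
    print('\n'.join(''.join('#' if x else '.' for x in row) for row in (m[272:295,360:386] if n=='top' else m[190:220,220:250])))
    k=cv2.findContours(m,cv2.RETR_EXTERNAL,cv2.CHAIN_APPROX_NONE)[0]; k=max(k,key=cv2.contourArea)
    r=cv2.minAreaRect(k); bx=cv2.boxPoints(r);P=np.array([ray(c,u,v,.072) for u,v in bx]); print('drive',r,P.round(4),P.mean(0))
E
python3 m.py
```

```text
top bar ((198.61927795410156, 224.05531311035156), (60.062259674072266, 10.23086929321289), 88.31531524658203)
[[0.6456 0.1907 0.1   ]
 [0.6467 0.1725 0.1   ]
 [0.5383 0.1636 0.1   ]
 [0.5373 0.1815 0.1   ]] [0.59197108 0.17704492 0.1       ]
ring ((0.49852919578552246, -0.13620777428150177), 0.02737431973218918) ((0.49825990200042725, -0.13635480403900146), (0.05260317772626877, 0.05417511612176895), 34.08997344970703)
..........................
..........................
..........................
..........................
..............#...........
.............##...........
...........######.........
..........########........
.........#########........
.......############.......
......##############......
......###############.....
.......#############......
.......############.......
........##########........
.........#######..........
..........#####...........
...........###............
..........................
..........................
..........................
..........................
..........................
drive ((372.719970703125, 282.9599914550781), (10.0, 11
[... 1088 characters left out ...]
##..........
......###############.........
......###############.........
......#..############.........
.........############.........
........#############.........
.........###########..........
.........##########...........
..........#######.............
...........#####..............
.............#................
..............................
..............................
..............................
..............................
drive ((232.8461456298828, 206.2692108154297), (15.254256248474121, 13.312806129455566), 56.3099365234375) [[ 0.4987 -0.1527  0.072 ]
 [ 0.4836 -0.1351  0.072 ]
 [ 0.5095 -0.1191  0.072 ]
 [ 0.5242 -0.1365  0.072 ]] [ 0.50400261 -0.13585835  0.072     ]
```

```bash
cat >> h.py <<'E'
from scipy.spatial.transform import Rotation as Ro
def state(p=True):
    o=get_obs(); R=Ro.from_quat(o['tool_rot']).as_matrix(); y=R[:,1]
    if p: print('t',round(o['clock'],2),'pos',o['eef_pos'].round(4),'down',R[:,0].round(3),'yaw_y',round(np.arctan2(y[1],y[0]),4),'F',o['ft_force'].round(1),'T',o['ft_torque'].round(2),'w',round(o['grip_width'],4),'j',o['joint_pos'].round(2))
    return o,R
def plan(target,yawy=None,step=.035,rs=.1,minn=1):
    """shift in tool axes, equal rows, roll about down = clockwise"""
    o,R=state(); d=np.array(target)-o['eef_pos']; y=R[:,1]; a=np.arctan2(y[1],y[0])
    dy=0 if yawy is None else (yawy-a+np.pi)%(2*np.pi)-np.pi
    n=max(minn,int(np.ceil(max(np.linalg.norm(d)/step,abs(dy)/rs))))
    for i in range(n):
        c,s=np.cos(dy*i/n),np.sin(dy*i/n); Rz=np.array([[c,-s,0],[s,c,0],[0,0,1]])
        v=(Rz@R).T@d/n; print('{"x":%.4f,"y":%.4f,"z":%.4f,"roll":%.3f}'%(*v,-dy/n),end=',')
    print('n',n)
E
python3 - <<'E'
from h import *
o,R=state(); c=load('wrist0.png'); Rc=cv2.Rodrigues(c['rvec'])[0]; C=-Rc.T@c['tvec'].ravel()
print('cam in tool',R.T@(C-o['eef_pos']),'cam axes in tool',(R.T@Rc.T).round(3))
# vice yaw
t=load('top0.png'); print([ray(t,u,v,.012).round(4) for u,v in [(0,0)]])
f=cv2.cvtColor(t['frame'],cv2.COLOR_RGB2HSV); m=((f[...,1]<60)).astype(np.uint8); roi=np.zeros_like(m); roi[190:322,335:422]=1; m*=roi
k=max(cv2.findContours(m,cv2.RETR_EXTERNAL,cv2.CHAIN_APPROX_NONE)[0],key=cv2.contourArea); r=cv2.minAreaRect(k); print(r)
b=np.array([ray(t,u,v,.0) for u,v in cv2.boxPoints(r)]);print(b.round(4)); 
for i in range(4): e=b[(i+1)%4]-b[i]; print(np.linalg.norm(e),np.arctan2(e[1],e[0]))
plan([.44,-.12,.25],None)
E
```

```text
t 0.15 pos [0.2095 0.4534 0.2085] down [-0.001 -0.001 -1.   ] yaw_y 1.138 F [-0.7  0.4 -0.7] T [ 0.    0.01 -0.08] w 0.0854 j [ 1.14  0.24  0.    1.34 -0.    1.57]
cam in tool [-1.65843588e-01  2.10734357e-05 -6.94194372e-02] cam axes in tool [[-0.    -0.272  0.962]
 [ 1.     0.     0.   ]
 [-0.     0.962  0.272]]
[array([1.0638, 0.6221, 0.012 ])]
((379.4270324707031, 255.36215209960938), (50.43572235107422, 111.45855712890625), 17.10272979736328)
[[ 0.4679 -0.0796  0.    ]
 [ 0.6778 -0.1411  0.    ]
 [ 0.6504 -0.2357  0.    ]
 [ 0.442  -0.1715  0.    ]]
0.2186552181115109 -0.2847874510726834
0.09853623074116558 -1.8527298495959654
0.2180342665772191 2.8425287049578
0.09542764678339158 1.2956957986820454
t 0.15 pos [0.2095 0.4534 0.2085] down [-0.001 -0.001 -1.   ] yaw_y 1.138 F [-0.7  0.4 -0.7] T [ 0.    0.01 -0.08] w 0.0854 j [ 1.14  0.24  0.    1.34 -0.    1.57]
{"x":-0.0023,"y":-0.0236,"z":0.0250,"roll":0.000},{"x":-0.0023,"y":-0.0236,"z":0.0250,"roll":0.000},{"x":-0.0023,"y":-0.0236,"z":0.0250,"roll":0.000},{"x":-0.0023,"y":-0.0236,"z":0.0250,"roll":0.000},{"x":-0.0023,"y":-0.0236,"z":0.0250,"roll":0.000},{"x":-0.0023,"y":-0.0236,"z":0.0250,"roll":0.000},{"x":-0.0023,"y":-0.0236,"z":0.0250,"roll":0.000},{"x":-0.0023,"y":-0.0236,"z":0.0250,"roll":0.000},{"x":-0.0023,"y":-0.0236,"z":0.0250,"roll":0.000},{"x":-0.0023,"y":-0.0236,"z":0.0250,"roll":0.000},{"x":-0.0023,"y":-0.0236,"z":0.0250,"roll":0.000},{"x":-0.0023,"y":-0.0236,"z":0.0250,"roll":0.000},{"x":-0.0023,"y":-0.0236,"z":0.0250,"roll":0.000},{"x":-0.0023,"y":-0.0236,"z":0.0250,"roll":0.000},{"x":-0.0023,"y":-0.0236,"z":0.0250,"roll":0.000},{"x":-0.0023,"y":-0.0236,"z":0.0250,"roll":0.000},{"x":-0.0023,"y":-0.0236,"z":0.0250,"roll":0.000},{"x":-0.0023,"y":-0.0236,"z":0.0250,"roll":0.000},n 18
```

Emit:
arm_command:
  motion:
    - {"x": 0, "y": -0.025, "z": 0.03}
    - {"x": 0, "y": -0.025, "z": 0.03}
    - {"x": 0, "y": -0.025, "z": 0.03}
    - {"x": 0, "y": -0.025, "z": 0.03}
    - {"x": 0, "y": -0.025, "z": 0.03}
    - {"x": 0, "y": -0.025, "z": 0.03}
    - {"x": 0, "y": -0.025, "z": 0.03}
    - {"x": 0, "y": -0.025, "z": 0.03}
    - {"x": 0, "y": -0.025, "z": 0.03}
    - {"x": 0, "y": -0.025, "z": 0.03}
    - {"x": 0, "y": -0.025, "z": 0.03}
    - {"x": 0, "y": -0.025, "z": 0.03}
    - {"x": 0, "y": -0.025, "z": 0.03}
    - {"x": 0, "y": -0.025, "z": 0.03}
    - {"x": 0, "y": -0.025, "z": 0.03}
    - {"x": 0, "y": -0.025, "z": 0.03}

```text
schema error: expected keys x, y, z, roll, fingers
```

```bash
python3 - <<'E'
from h import *
plan([.498,-.137,.21],None)
E
```

```text
t 0.15 pos [0.2095 0.4534 0.2085] down [-0.001 -0.001 -1.   ] yaw_y 1.138 F [-0.7  0.4 -0.7] T [ 0.    0.01 -0.08] w 0.0854 j [ 1.14  0.24  0.    1.34 -0.    1.57]
{"x":-0.0000,"y":-0.0218,"z":0.0268,"roll":0.000},{"x":-0.0000,"y":-0.0218,"z":0.0268,"roll":0.000},{"x":-0.0000,"y":-0.0218,"z":0.0268,"roll":0.000},{"x":-0.0000,"y":-0.0218,"z":0.0268,"roll":0.000},{"x":-0.0000,"y":-0.0218,"z":0.0268,"roll":0.000},{"x":-0.0000,"y":-0.0218,"z":0.0268,"roll":0.000},{"x":-0.0000,"y":-0.0218,"z":0.0268,"roll":0.000},{"x":-0.0000,"y":-0.0218,"z":0.0268,"roll":0.000},{"x":-0.0000,"y":-0.0218,"z":0.0268,"roll":0.000},{"x":-0.0000,"y":-0.0218,"z":0.0268,"roll":0.000},{"x":-0.0000,"y":-0.0218,"z":0.0268,"roll":0.000},{"x":-0.0000,"y":-0.0218,"z":0.0268,"roll":0.000},{"x":-0.0000,"y":-0.0218,"z":0.0268,"roll":0.000},{"x":-0.0000,"y":-0.0218,"z":0.0268,"roll":0.000},{"x":-0.0000,"y":-0.0218,"z":0.0268,"roll":0.000},{"x":-0.0000,"y":-0.0218,"z":0.0268,"roll":0.000},{"x":-0.0000,"y":-0.0218,"z":0.0268,"roll":0.000},{"x":-0.0000,"y":-0.0218,"z":0.0268,"roll":0.000},{"x":-0.0000,"y":-0.0218,"z":0.0268,"roll":0.000},n 19
```

Emit:
arm_command:
  motion:
    - {"x": 0, "y": -0.025, "z": 0.03, "roll": 0, "fingers": 1}
    - {"x": 0, "y": -0.025, "z": 0.03, "roll": 0, "fingers": 1}
    - {"x": 0, "y": -0.025, "z": 0.03, "roll": 0, "fingers": 1}
    - {"x": 0, "y": -0.025, "z": 0.03, "roll": 0, "fingers": 1}
    - {"x": 0, "y": -0.025, "z": 0.03, "roll": 0, "fingers": 1}
    - {"x": 0, "y": -0.025, "z": 0.03, "roll": 0, "fingers": 1}
    - {"x": 0, "y": -0.025, "z": 0.03, "roll": 0, "fingers": 1}
    - {"x": 0, "y": -0.025, "z": 0.03, "roll": 0, "fingers": 1}
    - {"x": 0, "y": -0.025, "z": 0.03, "roll": 0, "fingers": 1}
    - {"x": 0, "y": -0.025, "z": 0.03, "roll": 0, "fingers": 1}
    - {"x": 0, "y": -0.025, "z": 0.03, "roll": 0, "fingers": 1}
    - {"x": 0, "y": -0.025, "z": 0.03, "roll": 0, "fingers": 1}
    - {"x": 0, "y": -0.025, "z": 0.03, "roll": 0, "fingers": 1}
    - {"x": 0, "y": -0.025, "z": 0.03, "roll": 0, "fingers": 1}
    - {"x": 0, "y": -0.025, "z": 0.03, "roll": 0, "fingers": 1}
    - {"x": 0, "y": -0.025, "z": 0.03, "roll": 0, "fingers": 1}

```text
clock: 1.48
eef_pos: [0.4862, -0.1287, 0.2044]
tool_rot: [0.145, 0.693, -0.146, 0.691]
ft_force: [1.3, 0.5, -0.1]
grip_width: 0.0856
```

```bash
python3 - <<'E'
from h import *
plan([.498,-.137,.21],None)
E
```

```text
t 1.48 pos [ 0.4862 -0.1287  0.2044] down [-0.003 -0.001 -1.   ] yaw_y 1.1551 F [ 1.3  0.5 -0.1] T [ 0.03 -0.05 -0.04] w 0.0856 j [-0.26  0.25  0.01  1.33 -0.    0.16]
{"x":-0.0056,"y":-0.0029,"z":0.0141,"roll":0.000},n 1
```

Emit:
arm_command:
  motion:
    - {"x": -0.005, "y": -0.003, "z": 0.012, "roll": 0, "fingers": 1}
    - {"x": 0, "y": 0, "z": 0, "roll": 0, "fingers": 1}
    - {"x": 0, "y": 0, "z": 0, "roll": 0, "fingers": 1}

```text
clock: 1.73
eef_pos: [0.4979, -0.1448, 0.2069]
tool_rot: [0.149, 0.693, -0.151, 0.69]
ft_force: [0.6, -0.6, 0.0]
grip_width: 0.0852
```

```bash
python3 - <<'E'
from h import *
state(); c=snap('wrist','w1.png')
print(proj(c,[.498,-.136,.05]),proj(c,[.498,-.136,.072]))
E
```

```text
t 1.73 pos [ 0.4979 -0.1448  0.2069] down [-0.005 -0.002 -1.   ] yaw_y 1.1438 F [ 0.6 -0.6  0. ] T [ 0.06  0.02 -0.02] w 0.0852 j [-0.28  0.28  0.05  1.35 -0.    0.15]
[[327.87695052 212.58963219]] [[328.42871831 217.77953322]]
```

View pics/w1.png

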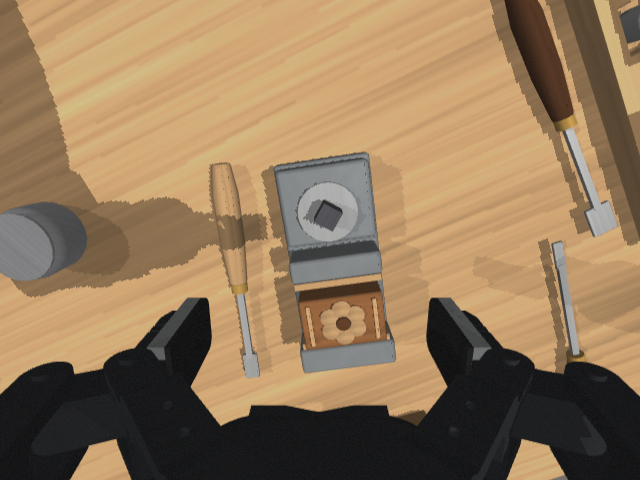

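The ring shows at about (328,211) and the drive at (328,215), which agrees with the projected estimate. Next I'll refine this and measure the drive's angle.

```bash
python3 - <<'E'
from h import *
c=load('w1.png'); im=cv2.cvtColor(c['frame'],cv2.COLOR_RGB2BGR)
cv2.imwrite('pics/w1c.png',cv2.resize(im[145:260,265:390],None,fx=5,fy=5,interpolation=cv2.INTER_CUBIC))
f=cv2.cvtColor(c['frame'],cv2.COLOR_RGB2HSV); S=f[...,1].astype(int);V=f[...,2].astype(int)
print(f[212,328],f[200,310],f[190,290],f[205,328],f[222,328],f[213,311])
m=((V<80)).astype(np.uint8); print('\n'.join(''.join('%4d'%x for x in row) for row in V[196:236:1,310:348]))
E
```

```text
[140   9  86] [ 60   1 173] [ 96   9 138] [120   9  59] [132  15  85] [ 30   2 111]
 174 175 174 175 175 174 173 172 172 171 175 176 175 177 176 173 172 174 175 176 175 173 172 175 175 175 173 174 174 173 174 172 174 175 176 178 179 178
 175 175 174 175 175 175 174 173 173 172 175 176 175 175 174 174 172 174 173 177 174 173 174 173 175 176 175 174 175 176 173 171 172 175 176 177 178 179
 173 175 173 174 174 175 173 173 172 173 174 175 177 176 177 166 164 173 173 177 176 174 173 173 175 176 172 174 174 175 173 172 171 174 175 177 177 178
 174 176 173 173 175 175 173 143 142 144 173 176 176 132 131 142 158 172 173 175 176 174 173 173 175 177 175 174 175 173 174 171 171 174 176 176 177 179
 173 175 174 173 174 145 143 115 112 111 142 144 137  62  60  93 118 150 165 165 167 173 173 173 174 173 175 174 174 174 176 170 170 174 175 175 175 178
 174 174 145 144 145 114 113 113 113 111 112 114  77  43  43  42  56  92 119 141 160 173 173 172 175 175 167 174 173 173 174 173 170 173 176 175 176 178
 173 144 114 113 114 113 112 112 111 112 112 104  53  41  41  42  46  44  57  93 122 149 163 164 1
[... 4403 characters left out ...]
 173 173 174 171 163 148 128 162 173 172 169 171 171 173 171 171 170 171 170 169 168 171
 169 169 168 168 171 172 173 171 171 171 170 169 170 170 171 171 174 174 174 172 171 171 162 171 174 171 170 171 172 173 173 171 171 171 171 170 168 171
 169 170 169 168 169 171 173 172 170 170 169 171 171 170 170 172 172 172 173 171 170 171 170 171 172 172 169 172 169 171 171 170 170 171 170 169 167 164
 168 170 168 168 168 170 172 171 169 170 170 170 169 170 171 170 172 173 173 172 172 170 171 172 171 173 169 170 169 171 172 172 171 171 171 169 157 142
 157 169 168 166 170 170 172 171 171 169 169 170 170 170 171 169 171 172 174 173 171 171 171 171 172 171 171 169 171 173 171 171 171 172 170 158 136 134
```

View pics/w1c.png

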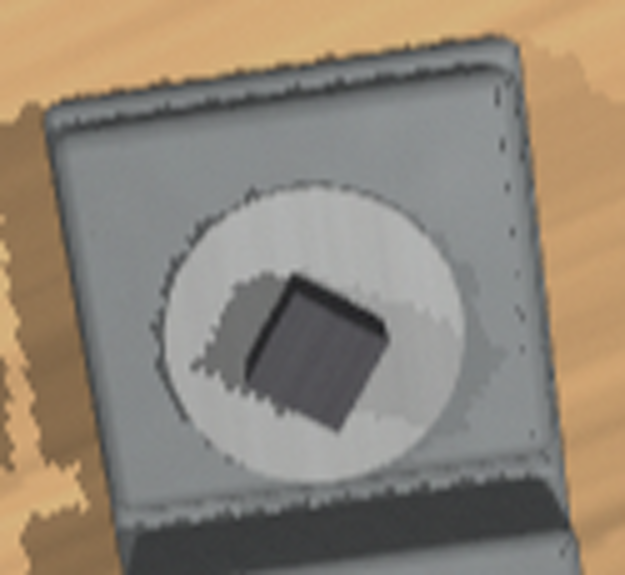

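```bash
python3 - <<'E'
from h import *
c=load('w1.png'); f=cv2.cvtColor(c['frame'],cv2.COLOR_RGB2HSV); S=f[...,1].astype(int);V=f[...,2].astype(int)
m=((V>70)&(V<97)).astype(np.uint8); roi=np.zeros_like(m); roi[198:236,308:348]=1; m*=roi
m=cv2.morphologyEx(m,cv2.MORPH_OPEN,np.ones((3,3),np.uint8))
k=max(cv2.findContours(m,cv2.RETR_EXTERNAL,cv2.CHAIN_APPROX_NONE)[0],key=cv2.contourArea)
W=np.array([ray(c,u,v,.072)[:2] for u,v in k[:,0]],np.float32)
r=cv2.minAreaRect(W*1000); print('drive',r); b=cv2.boxPoints(r); print(b)
for i in range(4): e=b[(i+1)%4]-b[i]; print(np.arctan2(e[1],e[0]))
# ring
m=((S<40)&(V>150)).astype(np.uint8); roi[:]=0; roi[178:245,294:362]=1; m*=roi
m=cv2.morphologyEx(m,cv2.MORPH_OPEN,np.ones((3,3),np.uint8))
k=max(cv2.findContours(m,cv2.RETR_EXTERNAL,cv2.CHAIN_APPROX_NONE)[0],key=cv2.contourArea); k=cv2.convexHull(k)
W=np.array([ray(c,u,v,.05)[:2] for u,v in k[:,0]],np.float32)*1000
print('ring',cv2.minEnclosingCircle(W),cv2.fitEllipse(W))
# vice long edge, right/left top rim
for (a,b2) in [((45,105),(100,390)),((520,50),(545,290))]:
    p=[ray(c,265+u/5,145+v/5,.05) for u,v in (a,b2)]; e=p[1]-p[0]; print('edge yaw',np.arctan2(e[1],e[0]))
e=ray(c,265+540/5,145+460/5,.05)-ray(c,265+115/5,145+520/5,.05); print('cross yaw',np.arctan2(e[1],e[0])-np.pi/2)
E
```

```text
drive ((497.38134765625, -136.19979858398438), (17.40839958190918, 17.951995849609375), 39.40418243408203)
[[ 484.9579   -134.78947 ]
 [ 496.35358  -148.66075 ]
 [ 509.8048   -137.61012 ]
 [ 498.40912  -123.738846]]
-0.8830637
0.68773353
2.2585292
-2.4538593
ring ((497.6339416503906, -136.37149047851562), 27.158689498901367) ((497.4566955566406, -136.28521728515625), (53.3779411315918, 53.90238571166992), 31.780874252319336)
edge yaw -0.2644020355342989
edge yaw -0.2837989426387013
cross yaw -0.27942801961439545
```

```bash
python3 - <<'E'
from h import *
plan([.592,.177,.21],1.656)
E
```

```text
t 1.78 pos [ 0.4978 -0.1443  0.2069] down [-0.005 -0.002 -1.   ] yaw_y 1.1446 F [ 0.3 -0.8  0.4] T [-0.07  0.    0.  ] w 0.0858 j [-0.28  0.28  0.05  1.35 -0.    0.15]
{"x":-0.0004,"y":0.0331,"z":-0.0047,"roll":-0.051},{"x":-0.0004,"y":0.0333,"z":-0.0030,"roll":-0.051},{"x":-0.0004,"y":0.0335,"z":-0.0013,"roll":-0.051},{"x":-0.0004,"y":0.0335,"z":0.0004,"roll":-0.051},{"x":-0.0004,"y":0.0334,"z":0.0021,"roll":-0.051},{"x":-0.0005,"y":0.0333,"z":0.0038,"roll":-0.051},{"x":-0.0005,"y":0.0330,"z":0.0055,"roll":-0.051},{"x":-0.0005,"y":0.0327,"z":0.0072,"roll":-0.051},{"x":-0.0005,"y":0.0323,"z":0.0089,"roll":-0.051},{"x":-0.0005,"y":0.0318,"z":0.0105,"roll":-0.051},n 10
```

Emit:
arm_command:
  motion:
    - {"x": 0, "y": 0.033, "z": -0.005, "roll": -0.05, "fingers": 1}
    - {"x": 0, "y": 0.033, "z": -0.003, "roll": -0.05, "fingers": 1}
    - {"x": 0, "y": 0.033, "z": -0.001, "roll": -0.05, "fingers": 1}
    - {"x": 0, "y": 0.033, "z": 0, "roll": -0.05, "fingers": 1}
    - {"x": 0, "y": 0.033, "z": 0.002, "roll": -0.05, "fingers": 1}
    - {"x": 0, "y": 0.033, "z": 0.004, "roll": -0.05, "fingers": 1}
    - {"x": 0, "y": 0.033, "z": 0.006, "roll": -0.05, "fingers": 1}
    - {"x": 0, "y": 0.033, "z": 0.007, "roll": -0.05, "fingers": 1}
    - {"x": 0, "y": 0.032, "z": 0.009, "roll": -0.05, "fingers": 1}
    - {"x": 0, "y": 0.02, "z": 0.01, "roll": -0.05, "fingers": 1}
    - {"x": 0, "y": 0, "z": 0, "roll": 0, "fingers": 1}
    - {"x": 0, "y": 0, "z": 0, "roll": 0, "fingers": 1}

```text
clock: 2.78
eef_pos: [0.575, 0.1933, 0.2042]
tool_rot: [-0.042, 0.711, 0.042, 0.701]
ft_force: [-0.6, -0.7, -0.7]
grip_width: 0.0856
```

```bash
python3 - <<'E'
from h import *
state(); c=snap('wrist','w2.png')
print(proj(c,[.592,.177,.1]))
E
```

```text
t 2.78 pos [0.575  0.1933 0.2042] down [-0.015 -0.001 -1.   ] yaw_y 1.6899 F [-0.6 -0.7 -0.7] T [-0.03 -0.05  0.02] w 0.0856 j [0.32 0.47 0.33 1.44 0.   0.2 ]
[[294.32868525 250.73296129]]
```

View pics/w2.png

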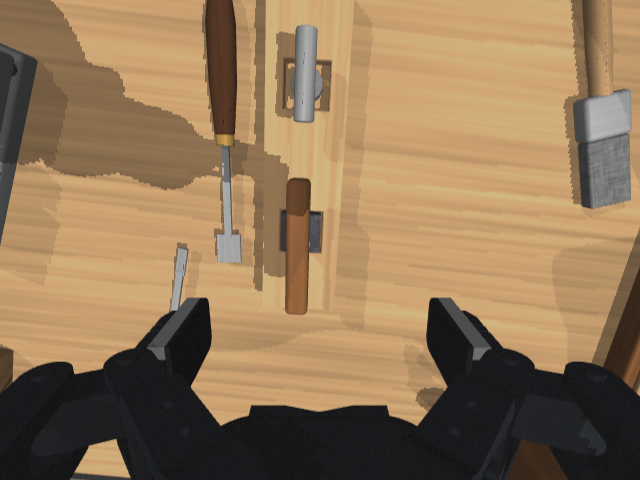

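```bash
python3 - <<'E'
from h import *
c=load('w2.png'); f=cv2.cvtColor(c['frame'],cv2.COLOR_RGB2HSV); H,S,V=[f[...,i].astype(int) for i in range(3)]
print(f[250,297],f[190,297],f[280,330])
m=((H<17)&(S>138)).astype(np.uint8); roi=np.zeros_like(m); roi[170:325,280:318]=1; m*=roi
m=cv2.morphologyEx(m,cv2.MORPH_OPEN,np.ones((3,3),np.uint8))
k=max(cv2.findContours(m,cv2.RETR_EXTERNAL,cv2.CHAIN_APPROX_NONE)[0],key=cv2.contourArea)
print(cv2.boundingRect(k))
W=np.array([ray(c,u,v,.1)[:2] for u,v in k[:,0]],np.float32)
r=cv2.minAreaRect(W*1000); print(r); b=cv2.boxPoints(r)
for i in range(2): e=b[(i+1)%4]-b[i]; print(np.arctan2(e[1],e[0]))
# shadow side/head box
plan([.592,.177,.15],1.656,step=.03)
E
```

```text
[ 13 150 139] [ 13 148 100] [ 16 114 197]
(286, 180, 24, 134)
((590.9349365234375, 178.9757080078125), (107.69396209716797, 17.40813636779785), 4.946836948394775)
-1.4844594
0.086338505
t 2.83 pos [0.5749 0.1933 0.2041] down [-0.015 -0.001 -1.   ] yaw_y 1.6896 F [ 0.3  0.5 -0.5] T [-0.01 -0.04  0.  ] w 0.0852 j [0.32 0.47 0.33 1.44 0.   0.2 ]
{"x":0.0269,"y":-0.0091,"z":0.0079,"roll":0.017},{"x":0.0269,"y":-0.0090,"z":0.0081,"roll":0.017},n 2
```

Emit:
arm_command:
  motion:
    - {"x": 0.02, "y": -0.009, "z": 0.008, "roll": 0.017, "fingers": 1}
    - {"x": 0.02, "y": -0.008, "z": 0.008, "roll": 0.016, "fingers": 1}
    - {"x": 0.02, "y": 0, "z": 0, "roll": 0, "fingers": 1}
    - {"x": 0.02, "y": 0, "z": 0, "roll": 0, "fingers": 1}
    - {"x": 0.01, "y": 0, "z": 0, "roll": 0, "fingers": 1}
    - {"x": 0, "y": 0, "z": 0, "roll": 0, "fingers": 1}

```text
clock: 3.33
eef_pos: [0.5878, 0.1743, 0.1147]
tool_rot: [-0.029, 0.711, 0.028, 0.702]
ft_force: [0.2, -0.3, -0.6]
grip_width: 0.0858
```

```bash
python3 - <<'E'
from h import *
plan([.5917,.178,.069],1.657,step=.02)
E
```

```text
t 3.33 pos [0.5878 0.1743 0.1147] down [-0.012 -0.001 -1.   ] yaw_y 1.651 F [ 0.2 -0.3 -0.6] T [0.04 0.01 0.02] w 0.0858 j [0.29 0.53 0.18 1.23 0.   0.21]
{"x":0.0152,"y":0.0011,"z":0.0016,"roll":-0.002},{"x":0.0152,"y":0.0011,"z":0.0016,"roll":-0.002},{"x":0.0152,"y":0.0011,"z":0.0016,"roll":-0.002},n 3
```

Emit:
arm_command:
  motion:
    - {"x": 0.015, "y": 0.001, "z": 0.002, "roll": 0, "fingers": 1}
    - {"x": 0.015, "y": 0.001, "z": 0.002, "roll": 0, "fingers": 1}
    - {"x": 0.012, "y": 0.001, "z": 0.001, "roll": 0, "fingers": 1}
    - {"x": 0, "y": 0, "z": 0, "roll": 0, "fingers": 1}
    - {"x": 0, "y": 0, "z": 0, "roll": 0, "fingers": 1}

```text
clock: 3.75
eef_pos: [0.5924, 0.1755, 0.0764]
tool_rot: [-0.027, 0.709, 0.027, 0.704]
ft_force: [0.9, 0.4, -0.1]
grip_width: 0.0855
```

```bash
python3 - <<'E'
from h import *
plan([.5917,.178,.069],1.657,step=.02)
E
```

```text
t 3.75 pos [0.5924 0.1755 0.0764] down [-0.008 -0.    -1.   ] yaw_y 1.647 F [ 0.9  0.4 -0.1] T [ 0.03  0.05 -0.02] w 0.0855 j [0.29 0.56 0.13 1.15 0.   0.21]
{"x":0.0074,"y":0.0026,"z":-0.0005,"roll":-0.010},n 1
```

Correct the remaining offset, then close.

Emit:
arm_command:
  motion:
    - {"x": 0.008, "y": 0.0026, "z": 0, "roll": -0.012, "fingers": 1}
    - {"x": 0, "y": 0, "z": 0, "roll": 0, "fingers": 1}
    - {"x": 0, "y": 0, "z": 0, "roll": 0, "fingers": 1}

```text
clock: 4.0
eef_pos: [0.5934, 0.1785, 0.0707]
tool_rot: [-0.031, 0.708, 0.032, 0.705]
ft_force: [-0.1, 0.7, 1.4]
grip_width: 0.0851
```

Emit:
arm_command:
  motion:
    - {"x": 0, "y": 0, "z": 0, "roll": 0, "fingers": 0.5}
    - {"x": 0, "y": 0, "z": 0, "roll": 0, "fingers": 0.3}
    - {"x": 0, "y": 0, "z": 0, "roll": 0, "fingers": 0}
    - {"x": 0, "y": 0, "z": 0, "roll": 0, "fingers": 0}
    - {"x": 0, "y": 0, "z": 0, "roll": 0, "fingers": 0}
    - {"x": 0, "y": 0, "z": 0, "roll": 0, "fingers": 0}
    - {"x": 0, "y": 0, "z": 0, "roll": 0, "fingers": 0}
    - {"x": 0, "y": 0, "z": 0, "roll": 0, "fingers": 0}

```text
clock: 4.67
eef_pos: [0.5948, 0.1788, 0.073]
tool_rot: [-0.031, 0.706, 0.032, 0.706]
ft_force: [1.2, -1.0, 0.7]
grip_width: 0.0153
```

```bash
python3 - <<'E'
from h import *
state(); snap('scene','s2.png')
E
```

```text
t 4.67 pos [0.5948 0.1788 0.073 ] down [-0.     0.001 -1.   ] yaw_y 1.66 F [ 1.2 -1.   0.7] T [-0.04 -0.07  0.02] w 0.0153 j [0.29 0.56 0.13 1.13 0.   0.2 ]
```

View pics/s2.png

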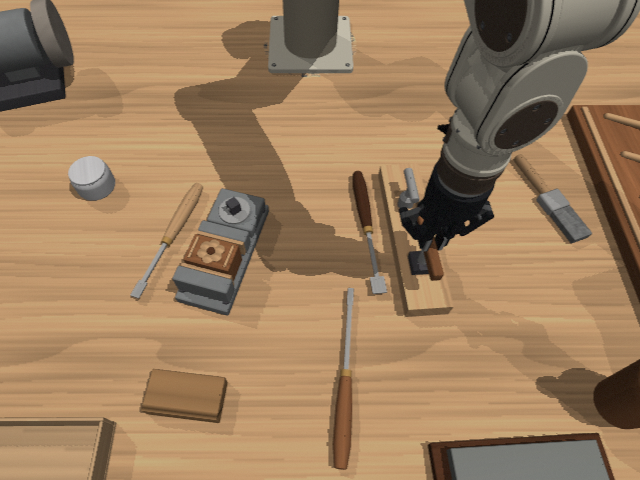

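Emit:
arm_command:
  motion:
    - {"x": -0.005, "y": 0, "z": 0, "roll": 0, "fingers": 0}
    - {"x": -0.01, "y": 0, "z": 0, "roll": 0, "fingers": 0}
    - {"x": -0.015, "y": 0, "z": 0, "roll": 0, "fingers": 0}
    - {"x": -0.02, "y": 0, "z": 0, "roll": 0, "fingers": 0}
    - {"x": -0.03, "y": 0, "z": 0, "roll": 0, "fingers": 0}
    - {"x": -0.03, "y": 0, "z": 0, "roll": 0, "fingers": 0}
    - {"x": -0.015, "y": 0, "z": 0, "roll": 0, "fingers": 0}
    - {"x": 0, "y": 0, "z": 0, "roll": 0, "fingers": 0}
    - {"x": 0, "y": 0, "z": 0, "roll": 0, "fingers": 0}

```text
clock: 5.47
eef_pos: [0.5892, 0.1773, 0.1976]
tool_rot: [-0.033, 0.713, 0.031, 0.7]
ft_force: [-0.7, 0.1, -5.0]
grip_width: 0.0156
```

```bash
python3 - <<'E'
from h import *
snap('scene','s3.png'); plan([.4974,-.1363,.19],2.259)
E
```

```text
t 5.52 pos [0.5892 0.1773 0.1975] down [-0.019 -0.004 -1.   ] yaw_y 1.6602 F [ 0.  -0.  -4.2] T [ 0.1  -0.11 -0.05] w 0.0157 j [0.29 0.5  0.35 1.44 0.   0.2 ]
{"x":0.0010,"y":-0.0304,"z":-0.0119,"roll":-0.060},{"x":0.0011,"y":-0.0296,"z":-0.0137,"roll":-0.060},{"x":0.0011,"y":-0.0288,"z":-0.0155,"roll":-0.060},{"x":0.0011,"y":-0.0278,"z":-0.0172,"roll":-0.060},{"x":0.0012,"y":-0.0267,"z":-0.0188,"roll":-0.060},{"x":0.0012,"y":-0.0255,"z":-0.0204,"roll":-0.060},{"x":0.0012,"y":-0.0243,"z":-0.0219,"roll":-0.060},{"x":0.0012,"y":-0.0229,"z":-0.0233,"roll":-0.060},{"x":0.0013,"y":-0.0215,"z":-0.0246,"roll":-0.060},{"x":0.0013,"y":-0.0200,"z":-0.0258,"roll":-0.060},n 10
```

View pics/s3.png

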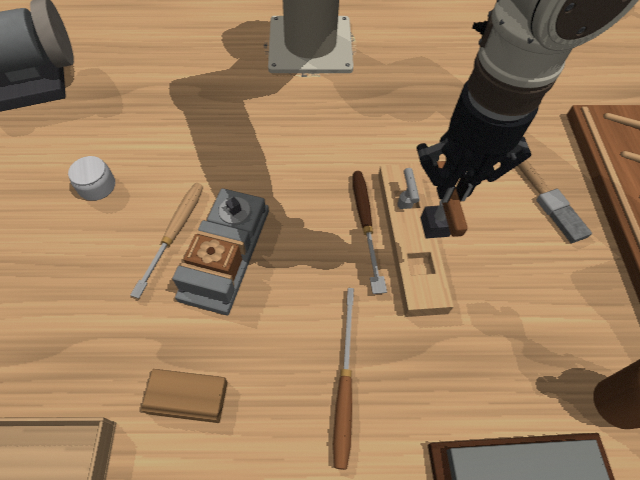

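Emit:
arm_command:
  motion:
    - {"x": 0, "y": -0.03, "z": -0.012, "roll": -0.06, "fingers": 0}
    - {"x": 0, "y": -0.03, "z": -0.014, "roll": -0.06, "fingers": 0}
    - {"x": 0, "y": -0.029, "z": -0.015, "roll": -0.06, "fingers": 0}
    - {"x": 0, "y": -0.028, "z": -0.017, "roll": -0.06, "fingers": 0}
    - {"x": 0, "y": -0.027, "z": -0.019, "roll": -0.06, "fingers": 0}
    - {"x": 0, "y": -0.026, "z": -0.02, "roll": -0.06, "fingers": 0}
    - {"x": 0, "y": -0.024, "z": -0.022, "roll": -0.06, "fingers": 0}
    - {"x": 0, "y": -0.023, "z": -0.023, "roll": -0.06, "fingers": 0}
    - {"x": 0, "y": -0.018, "z": -0.02, "roll": -0.06, "fingers": 0}
    - {"x": 0, "y": -0.01, "z": -0.013, "roll": -0.06, "fingers": 0}
    - {"x": 0, "y": 0, "z": 0, "roll": 0, "fingers": 0}
    - {"x": 0, "y": 0, "z": 0, "roll": 0, "fingers": 0}

```text
clock: 6.52
eef_pos: [0.4908, -0.1263, 0.1762]
tool_rot: [-0.243, 0.681, 0.258, 0.641]
ft_force: [0.4, 0.7, -5.0]
grip_width: 0.0152
```

```bash
python3 - <<'E'
from h import *
plan([.4974,-.1363,.16],2.259,minn=3)
E
```

```text
t 6.52 pos [ 0.4908 -0.1263  0.1762] down [-0.059 -0.    -0.998] yaw_y 2.2947 F [ 0.4  0.7 -5. ] T [ 0.01 -0.13  0.  ] w 0.0152 j [-0.24  0.32  0.02  1.33 -0.01 -0.97]
{"x":0.0053,"y":-0.0042,"z":-0.0003,"roll":0.012},{"x":0.0053,"y":-0.0042,"z":-0.0003,"roll":0.012},{"x":0.0052,"y":-0.0042,"z":-0.0002,"roll":0.012},n 3
```

Emit:
arm_command:
  motion:
    - {"x": 0, "y": 0, "z": 0, "roll": 0, "fingers": 0}
    - {"x": 0, "y": 0, "z": 0, "roll": 0, "fingers": 0}
    - {"x": 0, "y": 0, "z": 0, "roll": 0, "fingers": 0}
    - {"x": 0, "y": 0, "z": 0, "roll": 0, "fingers": 0}

```text
clock: 6.85
eef_pos: [0.4893, -0.1236, 0.173]
tool_rot: [-0.242, 0.682, 0.26, 0.64]
ft_force: [0.1, 0.5, -4.6]
grip_width: 0.0155
```

```bash
python3 - <<'E'
from h import *
state(); snap('scene','s4.png'); snap('top','t4.png');snap('wrist','w4.png')
E
```

```text
t 6.85 pos [ 0.4893 -0.1236  0.173 ] down [-0.065  0.002 -0.998] yaw_y 2.2955 F [ 0.1  0.5 -4.6] T [ 0.02 -0.18  0.01] w 0.0155 j [-0.24  0.32  0.02  1.33 -0.01 -0.96]
```

View pics/s4.png

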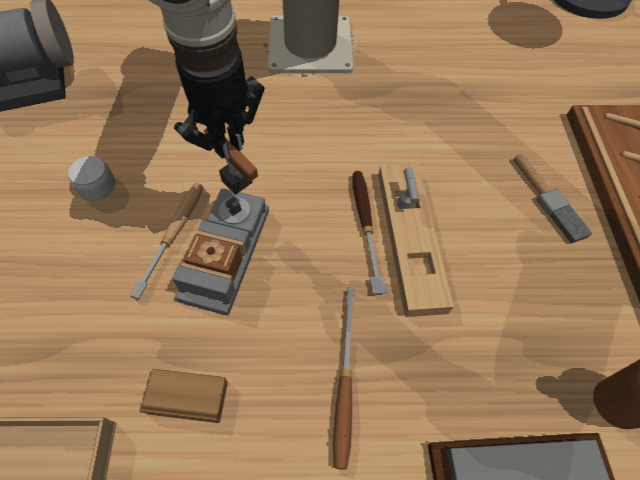

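View pics/w4.png

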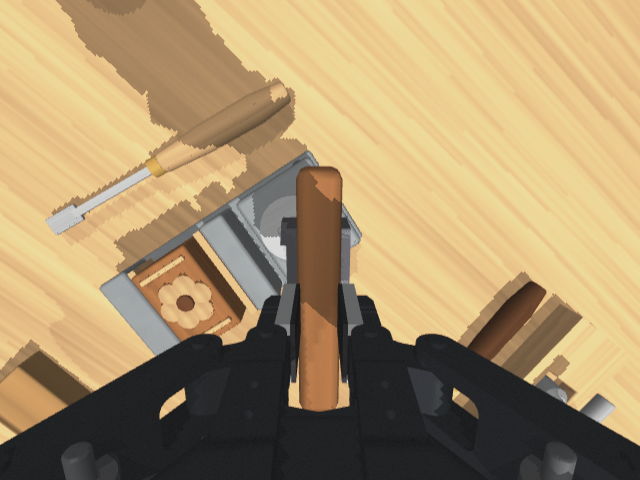

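```bash
python3 - <<'E'
from h import *
o,R=state(0); p=o['eef_pos']
M=p+R@np.array([.061,0,-.003]); print('mouth',M)
# bar ends in wrist image, on plane at tool x = -0.019-... bar top: grip centre is 77mm above mouth, top 88
c=load('w4.png'); Rc=cv2.Rodrigues(c['rvec'])[0]; C=-Rc.T@c['tvec'].ravel(); Ct=R.T@(C-p); At=R.T@Rc.T
def tp(u,v,x): d=At@np.linalg.inv(c['intrinsics'])@[u,v,1]; return Ct+d*(x-Ct[0])/d[0]
for u,v in [(299,168),(340,168),(319.5,168),(300,410),(338,410),(319,411)]: print(u,v,tp(u,v,.061-.088).round(4))
for n in ['s4','t4']:
    c=load(n+'.png'); print(n,'mouth px',proj(c,M),'tip px',proj(c,[.4974,-.1363,.072])); f=cv2.cvtColor(c['frame'],cv2.COLOR_RGB2BGR)
    u,v=proj(c,M)[0].astype(int); cr=cv2.resize(f[v-60:v+60,u-60:u+60],(580,580),interpolation=cv2.INTER_CUBIC)
    hs=[-.018,.018]
    for a in hs:
        for b in hs:
            for x in (.061,.031):
                q=proj(c,p+R@np.array([x,a,b-.003]))[0]; cv2.circle(cr,tuple(int(i) for i in (q-[u-60,v-60])*580/120),3,(0,0,255),-1)
    cv2.imwrite('pics/'+n+'c.png',cr)
E
```

```text
mouth [ 0.48331784 -0.12571671  0.11260494]
299 168 [-0.027  -0.0067 -0.0574]
340 168 [-0.027   0.0087 -0.0574]
319.5 168 [-0.027   0.001  -0.0574]
300 410 [-0.027  -0.0078  0.0512]
338 410 [-0.027   0.0096  0.0512]
319 411 [-0.027   0.0009  0.0518]
s4 mouth px [[236.71510119 181.66822251]] tip px [[232.86761578 202.94688843]]
t4 mouth px [[369.41835008 288.33360494]] tip px [[372.96144999 282.67777919]]
```

View pics/s4c.png

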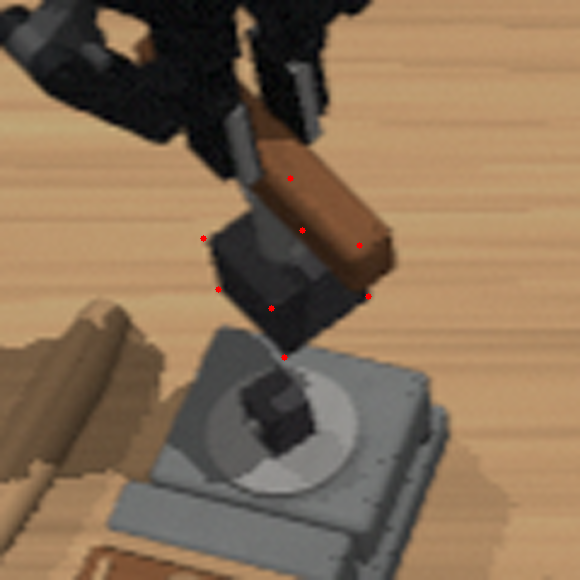

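View pics/t4c.png

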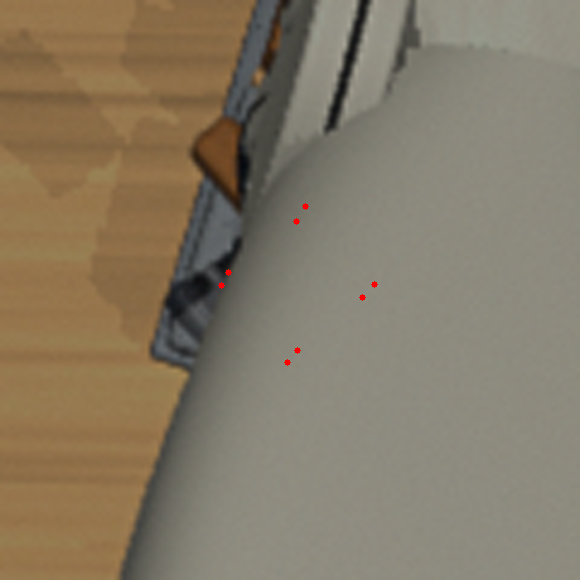

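```bash
cat >> h.py <<'E'
def mplan(t,yaw,n):
    o,R=state(); p=o['eef_pos']; m=p+R@np.array([.061,0,-.003]); print('mouth',m.round(4),'err',(np.array(t)-m).round(4),'yawerr',round(yaw-np.arctan2(R[1,1],R[0,1]),3))
    print('tool shift per row',(R.T@(np.array(t)-m)/n).round(4))
E
python3 - <<'E'
from h import *
mplan([.4974,-.1363,.082],2.259,3)
E
```

```text
t 7.0 pos [ 0.4895 -0.1238  0.1733] down [-0.064  0.002 -0.998] yaw_y 2.2954 F [-1.   0.3 -5.2] T [ 0.04 -0.15  0.04] w 0.0156 j [-0.24  0.32  0.02  1.33 -0.01 -0.96]
mouth [ 0.4833 -0.1257  0.1126] err [ 0.0141 -0.0106 -0.0306] yawerr -0.036
tool shift per row [ 0.0099 -0.0062  0.0016]
```

Emit:
arm_command:
  motion:
    - {"x": 0.009, "y": -0.007, "z": 0.002, "roll": 0.012, "fingers": 0}
    - {"x": 0.009, "y": -0.007, "z": 0.002, "roll": 0.012, "fingers": 0}
    - {"x": 0.008, "y": -0.006, "z": 0.002, "roll": 0.012, "fingers": 0}

```text
clock: 7.25
eef_pos: [0.5082, -0.1349, 0.1469]
tool_rot: [-0.232, 0.685, 0.246, 0.646]
ft_force: [-0.1, -0.5, -5.3]
grip_width: 0.0155
```

```bash
python3 - <<'E'
from h import *
mplan([.4974,-.1363,.082],2.259,1)
E
```

```text
t 7.25 pos [ 0.5082 -0.1349  0.1469] down [-0.059  0.    -0.998] yaw_y 2.2591 F [-0.1 -0.5 -5.3] T [ 0.07 -0.19  0.01] w 0.0155 j [-0.25  0.37  0.02  1.28 -0.01 -0.94]
mouth [ 0.5023 -0.1367  0.0861] err [-0.0049  0.0004 -0.0041] yawerr -0.0
tool shift per row [ 0.0044  0.0033 -0.0033]
```

Emit:
arm_command:
  motion:
    - {"x": 0.001, "y": 0.003, "z": -0.003, "roll": 0, "fingers": 0}
    - {"x": 0, "y": 0, "z": 0, "roll": 0, "fingers": 0}

```text
clock: 7.42
eef_pos: [0.5036, -0.1351, 0.1423]
tool_rot: [-0.23, 0.686, 0.246, 0.645]
ft_force: [-0.1, 0.5, -5.7]
grip_width: 0.0156
```

```bash
python3 - <<'E'
from h import *
mplan([.4974,-.1363,.07],2.259,1)
c=snap('scene','s5.png');f=cv2.cvtColor(c['frame'],cv2.COLOR_RGB2BGR); cv2.imwrite('pics/s5c.png',cv2.resize(f[140:250,180:300],None,fx=6,fy=5.4,interpolation=cv2.INTER_CUBIC))
E
```

```text
t 7.42 pos [ 0.5036 -0.1351  0.1423] down [-0.063  0.001 -0.998] yaw_y 2.2572 F [-0.1  0.5 -5.7] T [ 0.04 -0.11  0.03] w 0.0156 j [-0.25  0.37  0.01  1.27 -0.01 -0.94]
mouth [ 0.4974 -0.1369  0.0816] err [-0.      0.0006 -0.0116] yawerr 0.002
tool shift per row [ 0.0116 -0.      0.0009]
```

View pics/s5c.png

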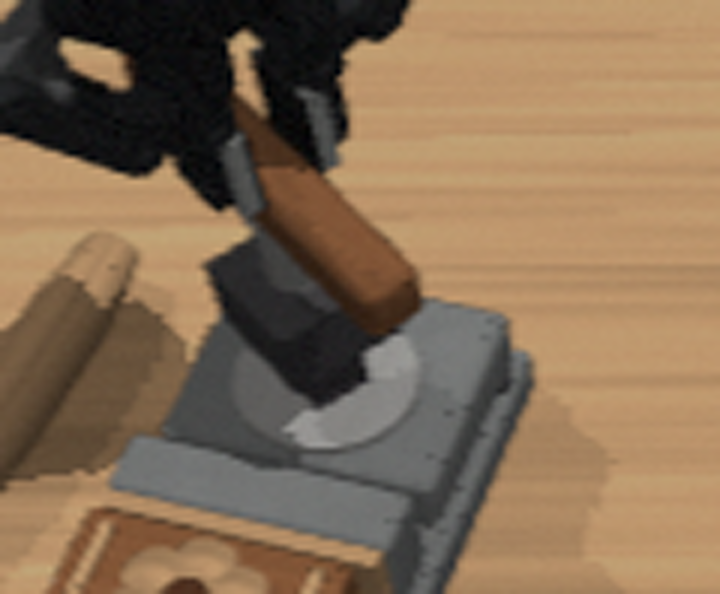

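Emit:
arm_command:
  motion:
    - {"x": 0.004, "y": 0, "z": 0, "roll": 0, "fingers": 0}
    - {"x": 0.004, "y": 0, "z": 0, "roll": 0, "fingers": 0}
    - {"x": 0.003, "y": 0, "z": 0, "roll": 0, "fingers": 0}

```text
clock: 7.72
eef_pos: [0.5036, -0.1354, 0.1312]
tool_rot: [-0.23, 0.686, 0.246, 0.645]
ft_force: [0.0, -0.2, -5.1]
grip_width: 0.0154
```

```bash
python3 - <<'E'
from h import *
mplan([.4974,-.1363,.07],2.259,1)
E
```

```text
t 7.72 pos [ 0.5036 -0.1354  0.1312] down [-0.061  0.001 -0.998] yaw_y 2.2568 F [ 0.  -0.2 -5.1] T [-0.03 -0.15 -0.02] w 0.0154 j [-0.25  0.38 -0.01  1.24 -0.01 -0.94]
mouth [ 0.4976 -0.1372  0.0705] err [-0.0002  0.0009 -0.0005] yawerr 0.002
tool shift per row [0.0005 0.0008 0.0005]
```

Emit:
arm_command:
  motion:
    - {"x": 0.003, "y": 0.0008, "z": 0.0004, "roll": 0, "fingers": 0}
    - {"x": 0.003, "y": 0, "z": 0, "roll": 0, "fingers": 0}

```text
clock: 7.88
eef_pos: [0.5028, -0.1346, 0.1248]
tool_rot: [-0.23, 0.686, 0.245, 0.645]
ft_force: [-0.3, -0.5, -5.4]
grip_width: 0.0154
```

```bash
python3 - <<'E'
from h import *
mplan([.4974,-.1363,.063],2.259,1)
E
```

```text
t 7.88 pos [ 0.5028 -0.1346  0.1248] down [-0.061  0.001 -0.998] yaw_y 2.2566 F [-0.3 -0.5 -5.4] T [-0.02 -0.04 -0.01] w 0.0154 j [-0.25  0.38 -0.03  1.22 -0.01 -0.94]
mouth [ 0.4967 -0.1364  0.0641] err [ 0.0007  0.0001 -0.0011] yawerr 0.002
tool shift per row [ 0.001  -0.0004  0.0007]
```

It's below the 18 mm rest height with no contact force, so the key is on the square. Next I'll press past the ball gently.

Emit:
arm_command:
  motion:
    - {"x": 0.002, "y": 0, "z": 0.0006, "roll": 0, "fingers": 0}
    - {"x": 0.003, "y": 0, "z": 0, "roll": 0, "fingers": 0}

```text
clock: 8.05
eef_pos: [0.5036, -0.1346, 0.1203]
tool_rot: [-0.231, 0.685, 0.245, 0.646]
ft_force: [-0.2, 0.9, 5.7]
grip_width: 0.0153
```

```bash
python3 - <<'E'
from h import *
mplan([.4974,-.1363,.05],2.259,1)
E
```

```text
t 8.05 pos [ 0.5036 -0.1346  0.1203] down [-0.059 -0.001 -0.998] yaw_y 2.2567 F [-0.2  0.9  5.7] T [-0.02  0.05 -0.08] w 0.0153 j [-0.25  0.38 -0.03  1.21 -0.02 -0.94]
mouth [ 0.4977 -0.1365  0.0596] err [-0.0003  0.0002 -0.0096] yawerr 0.002
tool shift per row [ 0.0096 -0.      0.0003]
```

Emit:
arm_command:
  motion:
    - {"x": 0.003, "y": 0, "z": 0, "roll": 0, "fingers": 0}
    - {"x": 0.003, "y": 0, "z": 0, "roll": 0, "fingers": 0}

```text
clock: 8.22
eef_pos: [0.5043, -0.1347, 0.1159]
tool_rot: [-0.232, 0.684, 0.244, 0.647]
ft_force: [0.5, 1.4, 7.9]
grip_width: 0.0154
```

```bash
python3 - <<'E'
from h import *
mplan([.4974,-.1363,.05],2.259,1)
E
```

```text
t 8.22 pos [ 0.5043 -0.1347  0.1159] down [-0.056 -0.001 -0.998] yaw_y 2.2567 F [0.5 1.4 7.9] T [ 0.32  0.38 -0.06] w 0.0154 j [-0.25  0.39 -0.04  1.2  -0.02 -0.94]
mouth [ 0.4986 -0.1367  0.0551] err [-0.0012  0.0004 -0.0051] yawerr 0.002
tool shift per row [ 0.0052  0.0009 -0.0004]
```

Emit:
arm_command:
  motion:
    - {"x": 0.003, "y": 0, "z": 0, "roll": 0, "fingers": 0}
    - {"x": 0.002, "y": 0, "z": 0, "roll": 0, "fingers": 0}

```text
clock: 8.38
eef_pos: [0.5029, -0.1348, 0.1116]
tool_rot: [-0.232, 0.685, 0.244, 0.646]
ft_force: [-4.9, 1.2, 17.9]
grip_width: 0.0157
```

```bash
python3 - <<'E'
from h import *
mplan([.4974,-.1363,.05],2.259,1)
E
```

```text
t 8.38 pos [ 0.5029 -0.1348  0.1116] down [-0.057 -0.002 -0.998] yaw_y 2.2567 F [-4.9  1.2 17.9] T [ 0.08  1.35 -0.06] w 0.0157 j [-0.25  0.39 -0.05  1.19 -0.02 -0.94]
mouth [ 0.4971 -0.1368  0.0508] err [ 0.0003  0.0005 -0.0008] yawerr 0.002
tool shift per row [0.0008 0.0002 0.0005]
```

Emit:
arm_command:
  motion:
    - {"x": 0.0015, "y": 0.0006, "z": -0.0008, "roll": 0, "fingers": 0}
    - {"x": 0.001, "y": 0.0006, "z": -0.0008, "roll": 0, "fingers": 0}

```text
clock: 8.55
eef_pos: [0.5017, -0.1352, 0.1116]
tool_rot: [-0.233, 0.684, 0.243, 0.647]
ft_force: [-0.8, 0.1, 0.4]
grip_width: 0.0157
```

```bash
python3 - <<'E'
from h import *
mplan([.4974,-.1363,.05],2.259,1)
E
```

```text
t 8.55 pos [ 0.5017 -0.1352  0.1116] down [-0.053 -0.003 -0.999] yaw_y 2.2569 F [-0.8  0.1  0.4] T [-0.01  0.15  0.01] w 0.0157 j [-0.25  0.38 -0.06  1.18 -0.02 -0.94]
mouth [ 0.4961 -0.1373  0.0509] err [ 0.0013  0.001  -0.0009] yawerr 0.002
tool shift per row [ 0.0008 -0.0001  0.0016]
```

Emit:
arm_command:
  motion:
    - {"x": 0.002, "y": 0, "z": 0, "roll": 0, "fingers": 0}
    - {"x": 0.001, "y": 0, "z": 0, "roll": 0, "fingers": 0}

```text
clock: 8.72
eef_pos: [0.5023, -0.1352, 0.1117]
tool_rot: [-0.233, 0.683, 0.243, 0.649]
ft_force: [-3.3, 1.2, 3.9]
grip_width: 0.0158
```

```bash
python3 - <<'E'
from h import *
mplan([.4974,-.1363,.05],2.259,1)
c=snap('scene','s6.png');f=cv2.cvtColor(c['frame'],cv2.COLOR_RGB2BGR); cv2.imwrite('pics/s6c.png',cv2.resize(f[140:250,180:300],None,fx=6,fy=5.4,interpolation=cv2.INTER_CUBIC))
E
```

```text
t 8.72 pos [ 0.5023 -0.1352  0.1117] down [-0.05  -0.003 -0.999] yaw_y 2.257 F [-3.3  1.2  3.9] T [ 0.2   0.58 -0.04] w 0.0158 j [-0.25  0.38 -0.06  1.18 -0.02 -0.94]
mouth [ 0.497  -0.1373  0.0509] err [ 0.0004  0.001  -0.0009] yawerr 0.002
tool shift per row [0.0008 0.0005 0.001 ]
```

View pics/s6c.png

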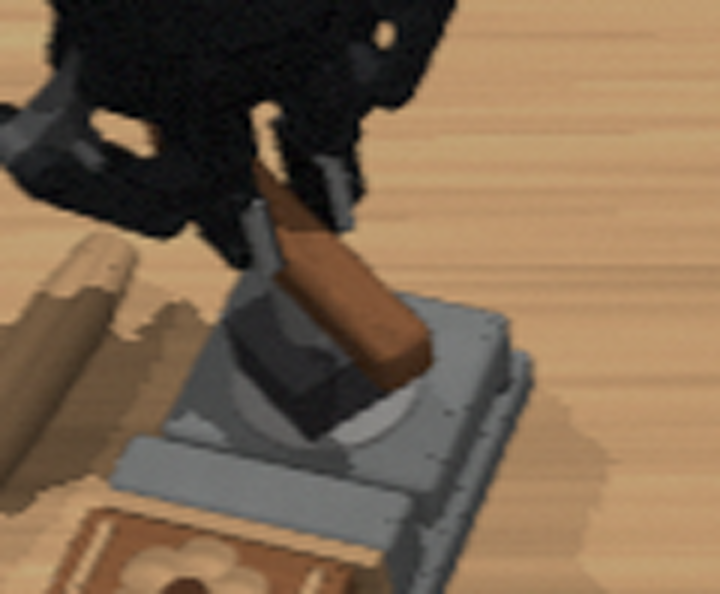

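Emit:
arm_command:
  motion:
    - {"x": 0, "y": 0, "z": 0, "roll": 0, "fingers": 0.5}
    - {"x": 0, "y": 0, "z": 0, "roll": 0, "fingers": 0.5}
    - {"x": 0, "y": 0, "z": 0, "roll": 0, "fingers": 0.5}
    - {"x": 0, "y": 0, "z": 0, "roll": 0, "fingers": 0.5}

```text
clock: 9.1
eef_pos: [0.5038, -0.1352, 0.1118]
tool_rot: [-0.234, 0.681, 0.242, 0.65]
ft_force: [-1.2, 0.3, -0.7]
grip_width: 0.0427
```

```bash
python3 - <<'E'
from h import *
mplan([.4974,-.1363,.05],2.259,1)
c=snap('scene','s7.png');f=cv2.cvtColor(c['frame'],cv2.COLOR_RGB2BGR); cv2.imwrite('pics/s7c.png',cv2.resize(f[140:250,180:300],None,fx=6,fy=5.4,interpolation=cv2.INTER_CUBIC))
snap('wrist','w7.png')
E
```

```text
t 9.1 pos [ 0.5038 -0.1352  0.1118] down [-0.046 -0.003 -0.999] yaw_y 2.2574 F [-1.2  0.3 -0.7] T [ 0.05 -0.02  0.02] w 0.0427 j [-0.25  0.38 -0.06  1.17 -0.01 -0.94]
mouth [ 0.4987 -0.1373  0.051 ] err [-0.0013  0.001  -0.001 ] yawerr 0.002
tool shift per row [ 0.0011  0.0016 -0.0003]
```

View pics/s7c.png

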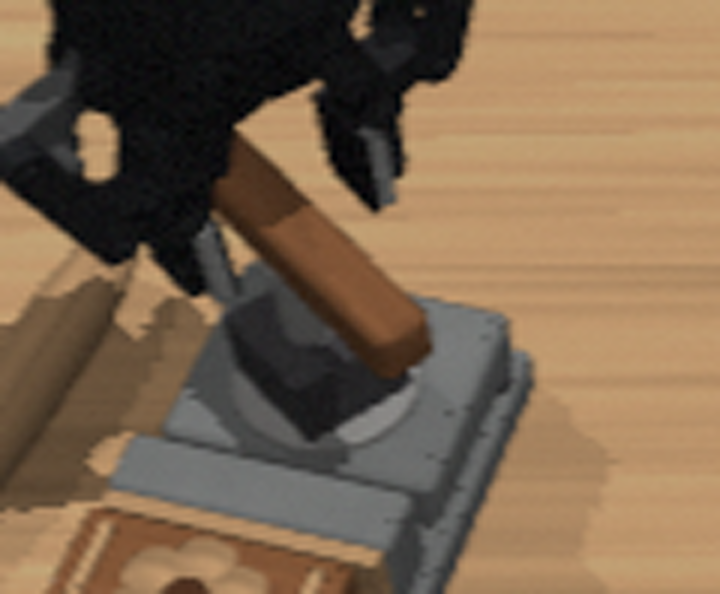

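View pics/w7.png

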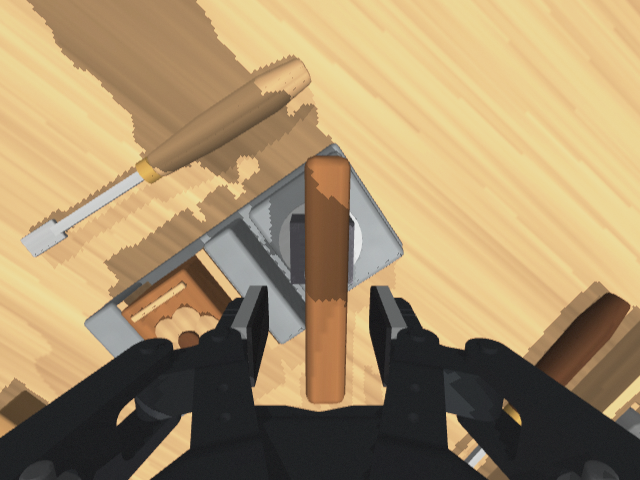

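```bash
cat > ov.py <<'E'
from h import *
import sys
def ov(n,yaw,out):
    c=load(n); f=cv2.cvtColor(c['frame'],cv2.COLOR_RGB2BGR); cr=cv2.resize(f[140:250,180:300],None,fx=6,fy=5.4,interpolation=cv2.INTER_CUBIC)
    for h,col in ((0,(0,0,255)),(.01,(255,255,0))):
        M=np.array([.4974,-.1363,.05+h]); cx,s=np.cos(yaw),np.sin(yaw)
        for a in (-.055,.055):
            for b in (-.009,.009):
                for z in (.066,.088):
                    q=(proj(c,M+[cx*a-s*b,s*a+cx*b,z])[0]-[180,140])*[6,5.4]; cv2.circle(cr,tuple(q.astype(int)),3,col,-1)
        for a in (-.018,.018):
            for b in (-.018,.018):
                q=(proj(c,M+[cx*a-s*b,s*a+cx*b,0])[0]-[180,140])*[6,5.4]; cv2.circle(cr,tuple(q.astype(int)),3,col,-1)
    cv2.imwrite('pics/'+out,cr)
ov(sys.argv[1],float(sys.argv[2]),sys.argv[3])
E
python3 ov.py s7.png 0.688 s7o.png
```

```text
(no output)
```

View pics/s7o.png

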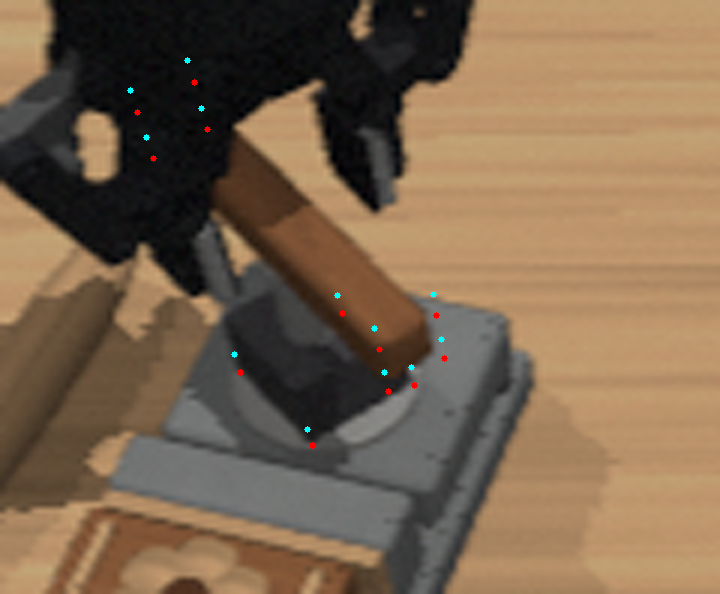

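Emit:
arm_command:
  motion:
    - {"x": 0, "y": 0.001, "z": 0, "roll": 0, "fingers": 0}
    - {"x": 0, "y": 0, "z": 0, "roll": 0, "fingers": 0}
    - {"x": 0, "y": 0, "z": 0, "roll": 0, "fingers": 0}
    - {"x": 0, "y": 0, "z": 0, "roll": 0, "fingers": 0}
    - {"x": 0, "y": 0, "z": 0, "roll": 0, "fingers": 0}
    - {"x": 0, "y": 0, "z": 0, "roll": 0, "fingers": 0}

```text
clock: 9.7
eef_pos: [0.5029, -0.1341, 0.1117]
tool_rot: [-0.234, 0.682, 0.243, 0.65]
ft_force: [-0.9, 0.1, 0.9]
grip_width: 0.0153
```

Emit:
arm_command:
  motion:
    - {"x": 0.004, "y": 0, "z": 0, "roll": 0, "fingers": 0}

```text
clock: 9.78
eef_pos: [0.5043, -0.1339, 0.1113]
tool_rot: [-0.234, 0.68, 0.242, 0.651]
ft_force: [-8.3, 5.1, 43.8]
grip_width: 0.0153
```

```bash
python3 - <<'E'
from h import *
mplan([.4974,-.1363,.05],2.259,1)
E
```

```text
t 9.78 pos [ 0.5043 -0.1339  0.1113] down [-0.042 -0.003 -0.999] yaw_y 2.2577 F [-8.3  5.1 43.8] T [ 1.08  2.37 -0.09] w 0.0153 j [-0.25  0.38 -0.07  1.17 -0.01 -0.94]
mouth [ 0.4994 -0.136   0.0505] err [-0.002  -0.0003 -0.0005] yawerr 0.001
tool shift per row [ 0.0005  0.001  -0.0018]
```

Emit:
arm_command:
  motion:
    - {"x": 0, "y": 0, "z": 0, "roll": 0.05, "fingers": 0}
    - {"x": 0, "y": -0.0004, "z": 0, "roll": 0.1, "fingers": 0}
    - {"x": 0, "y": -0.0004, "z": 0, "roll": 0.1, "fingers": 0}
    - {"x": 0, "y": -0.0004, "z": 0, "roll": 0.1, "fingers": 0}

```text
clock: 10.12
eef_pos: [0.5037, -0.1348, 0.1122]
tool_rot: [-0.114, 0.713, 0.116, 0.682]
ft_force: [-0.0, -0.4, 0.3]
grip_width: 0.0153
```

```bash
python3 - <<'E'
from h import *
mplan([.4974,-.1363,.05],1.26,1)
E
```

```text
t 10.12 pos [ 0.5037 -0.1348  0.1122] down [-0.043 -0.004 -0.999] yaw_y 1.897 F [-0.  -0.4  0.3] T [ 0.02 -0.03  0.53] w 0.0153 j [-0.25  0.38 -0.07  1.17 -0.01 -0.58]
mouth [ 0.4982 -0.136   0.0514] err [-0.0008 -0.0003 -0.0014] yawerr -0.637
tool shift per row [ 0.0014 -0.     -0.0008]
```

Emit:
arm_command:
  motion:
    - {"x": 0.0006, "y": -0.0004, "z": 0, "roll": 0.1, "fingers": 0}
    - {"x": 0.0004, "y": -0.0004, "z": 0, "roll": 0.1, "fingers": 0}
    - {"x": 0, "y": -0.0004, "z": 0, "roll": 0.1, "fingers": 0}

```text
clock: 10.37
eef_pos: [0.5043, -0.1364, 0.1122]
tool_rot: [-0.007, 0.722, 0.004, 0.692]
ft_force: [-1.7, -0.1, -0.3]
grip_width: 0.0157
```

```bash
python3 - <<'E'
from h import *
mplan([.4974,-.1363,.05],1.26,1)
E
```

```text
t 10.37 pos [ 0.5043 -0.1364  0.1122] down [-0.042 -0.005 -0.999] yaw_y 1.5862 F [-1.7 -0.1 -0.3] T [0.02 0.24 0.43] w 0.0157 j [-0.25  0.38 -0.06  1.17 -0.02 -0.27]
mouth [ 0.4988 -0.1367  0.0514] err [-0.0014  0.0004 -0.0014] yawerr -0.326
tool shift per row [ 0.0014  0.0005 -0.0013]
```

Going well. Now I'll continue to the stop in smaller steps.

Emit:
arm_command:
  motion:
    - {"x": 0.0004, "y": -0.0004, "z": 0, "roll": 0.09, "fingers": 0}
    - {"x": 0.0004, "y": -0.0004, "z": 0, "roll": 0.09, "fingers": 0}
    - {"x": 0, "y": -0.0004, "z": 0, "roll": 0.08, "fingers": 0}

```text
clock: 10.62
eef_pos: [0.5042, -0.1377, 0.1121]
tool_rot: [0.086, 0.716, -0.093, 0.687]
ft_force: [-0.7, -1.0, 0.6]
grip_width: 0.0153
```

```bash
python3 - <<'E'
from h import *
mplan([.4974,-.1363,.05],1.26,1)
E
```

```text
t 10.62 pos [ 0.5042 -0.1377  0.1121] down [-0.042 -0.006 -0.999] yaw_y 1.3173 F [-0.7 -1.   0.6] T [0.08 0.18 0.68] w 0.0153 j [-0.26  0.38 -0.06  1.17 -0.02 -0.  ]
mouth [ 0.4988 -0.1373  0.0513] err [-0.0014  0.001  -0.0013] yawerr -0.057
tool shift per row [ 0.0014  0.0007 -0.0015]
```

Emit:
arm_command:
  motion:
    - {"x": 0.0004, "y": 0, "z": 0, "roll": 0.05, "fingers": 0}
    - {"x": 0.0004, "y": 0, "z": 0, "roll": 0.04, "fingers": 0}

```text
clock: 10.78
eef_pos: [0.5043, -0.1382, 0.112]
tool_rot: [0.117, 0.71, -0.127, 0.683]
ft_force: [-1.4, -0.5, 2.8]
grip_width: 0.015
```

```bash
python3 - <<'E'
from h import *
mplan([.4974,-.1363,.05],1.26,1)
E
```

```text
t 10.78 pos [ 0.5043 -0.1382  0.112 ] down [-0.041 -0.007 -0.999] yaw_y 1.2247 F [-1.4 -0.5  2.8] T [0.01 0.33 0.66] w 0.015 j [-0.26  0.38 -0.07  1.17 -0.02  0.09]
mouth [ 0.499  -0.1376  0.0512] err [-0.0016  0.0013 -0.0012] yawerr 0.035
tool shift per row [ 0.0013  0.0007 -0.0019]
```

Emit:
arm_command:
  motion:
    - {"x": 0.0004, "y": 0, "z": 0, "roll": 0.04, "fingers": 0}

```text
clock: 10.87
eef_pos: [0.5043, -0.1383, 0.112]
tool_rot: [0.13, 0.707, -0.141, 0.68]
ft_force: [-2.3, -0.0, 4.3]
grip_width: 0.0154
```

Emit:
arm_command:
  motion:
    - {"x": 0.0004, "y": 0, "z": 0, "roll": 0.04, "fingers": 0}

```text
clock: 10.95
eef_pos: [0.5042, -0.1385, 0.112]
tool_rot: [0.144, 0.704, -0.156, 0.677]
ft_force: [-1.4, -0.6, 2.8]
grip_width: 0.0156
```

```bash
python3 - <<'E'
from h import *
mplan([.4974,-.1363,.05],1.26,1)
E
```

```text
t 10.95 pos [ 0.5042 -0.1385  0.112 ] down [-0.041 -0.008 -0.999] yaw_y 1.1441 F [-1.4 -0.6  2.8] T [0.01 0.3  0.66] w 0.0156 j [-0.26  0.38 -0.07  1.16 -0.02  0.17]
mouth [ 0.499  -0.1378  0.0512] err [-0.0016  0.0015 -0.0012] yawerr 0.116
tool shift per row [ 0.0012  0.0007 -0.002 ]
```

Emit:
arm_command:
  motion:
    - {"x": 0.0004, "y": 0, "z": 0, "roll": 0.04, "fingers": 0}

```text
clock: 11.03
eef_pos: [0.5041, -0.1387, 0.112]
tool_rot: [0.157, 0.701, -0.17, 0.675]
ft_force: [-0.6, -0.6, 2.8]
grip_width: 0.0154
```

```bash
python3 - <<'E'
from h import *
mplan([.4974,-.1363,.05],1.26,1)
snap('wrist','w8.png'); c=snap('top','t8.png');c=snap('scene','s8.png');f=cv2.cvtColor(c['frame'],cv2.COLOR_RGB2BGR); cv2.imwrite('pics/s8c.png',cv2.resize(f[140:310,170:300],(440,580),interpolation=cv2.INTER_CUBIC))
E
```

```text
t 11.03 pos [ 0.5041 -0.1387  0.112 ] down [-0.041 -0.009 -0.999] yaw_y 1.1038 F [-0.6 -0.6  2.8] T [0.05 0.36 0.63] w 0.0154 j [-0.26  0.38 -0.07  1.16 -0.02  0.21]
mouth [ 0.499  -0.1379  0.0512] err [-0.0016  0.0016 -0.0012] yawerr 0.156
tool shift per row [ 0.0012  0.0007 -0.0021]
```

View pics/s8c.png

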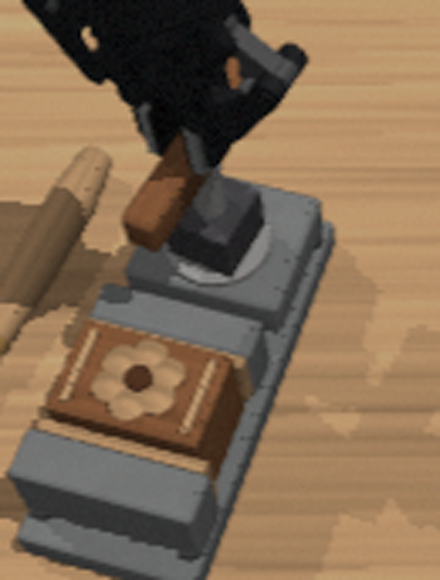

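View pics/w8.png

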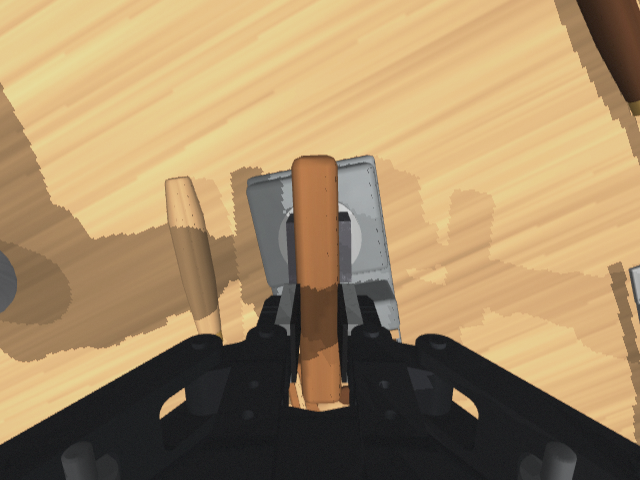

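```bash
python3 - <<'E'
from h import *
A=[]
for n in ['scene0.png','s8.png']:
    f=cv2.cvtColor(load(n)['frame'],cv2.COLOR_RGB2BGR); A.append(cv2.resize(f[215:290,175:265],(400,560)[::1],interpolation=cv2.INTER_CUBIC))
cv2.imwrite('pics/j8.png',np.hstack(A))
c=load('scene0.png'); y=-.283; 
for n in ['scene0.png','s8.png']:
  f=load(n)['frame']
  for w in (-.02,0.,.02):
    L=[]
    for d in np.arange(.055,.085,.002):
        p=[.4974+np.cos(y)*d-np.sin(y)*w,-.1363+np.sin(y)*d+np.cos(y)*w,.06]; u,v=proj(c,p)[0]; L.append(int(cv2.getRectSubPix(f,(1,1),(float(u),float(v)))[0,0,2]))
    print(n,w,L)
E
```

```text
scene0.png -0.02 [108, 102, 89, 87, 91, 81, 54, 46, 47, 48, 65, 77, 78, 83, 89, 92]
scene0.png 0.0 [108, 103, 90, 88, 92, 80, 53, 52, 68, 80, 84, 89, 86, 83, 86, 86]
scene0.png 0.02 [106, 101, 88, 87, 91, 76, 51, 48, 48, 48, 49, 50, 49, 49, 50, 52]
s8.png -0.02 [117, 117, 117, 118, 111, 94, 69, 54, 53, 54, 72, 85, 86, 93, 101, 101]
s8.png 0.0 [117, 117, 118, 118, 111, 97, 70, 58, 76, 88, 94, 98, 94, 91, 95, 93]
s8.png 0.02 [115, 114, 114, 114, 109, 96, 70, 53, 52, 53, 56, 56, 54, 54, 57, 55]
```

View pics/j8.png

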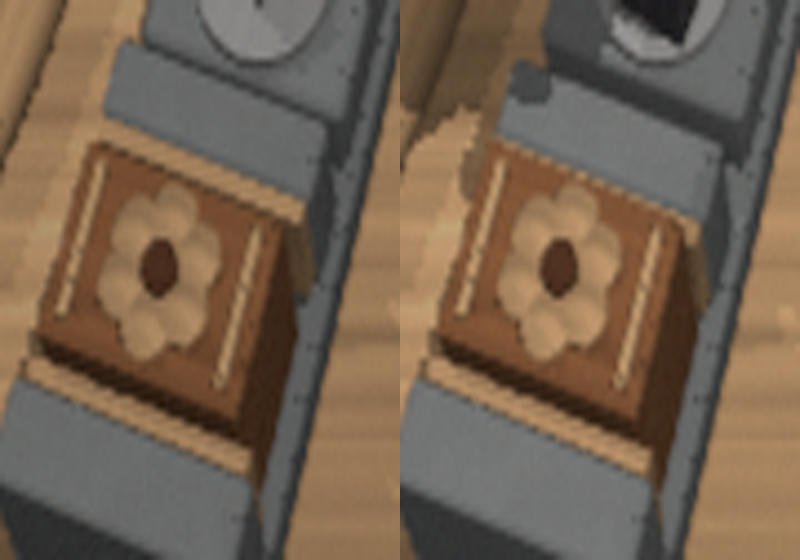

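Emit:
arm_command:
  motion:
    - {"x": 0.0004, "y": 0, "z": 0, "roll": 0.05, "fingers": 0}

```text
clock: 11.27
eef_pos: [0.5042, -0.1389, 0.112]
tool_rot: [0.173, 0.697, -0.187, 0.671]
ft_force: [-2.2, -1.0, 5.2]
grip_width: 0.0151
```

```bash
python3 - <<'E'
from h import *
mplan([.4974,-.1363,.05],1.26,1)
E
```

```text
t 11.27 pos [ 0.5042 -0.1389  0.112 ] down [-0.04  -0.01  -0.999] yaw_y 1.0571 F [-2.2 -1.   5.2] T [-0.02  0.44  0.79] w 0.0151 j [-0.26  0.38 -0.07  1.16 -0.02  0.26]
mouth [ 0.4991 -0.138   0.0511] err [-0.0017  0.0017 -0.0011] yawerr 0.203
tool shift per row [ 0.0012  0.0007 -0.0023]
```

Emit:
arm_command:
  motion:
    - {"x": 0.0004, "y": 0, "z": 0, "roll": 0.05, "fingers": 0}

```text
clock: 11.35
eef_pos: [0.5042, -0.139, 0.112]
tool_rot: [0.189, 0.692, -0.204, 0.666]
ft_force: [-2.8, 0.4, 4.0]
grip_width: 0.0155
```

```bash
python3 - <<'E'
from h import *
mplan([.4974,-.1363,.05],1.26,1)
c=snap('scene','s9.png'); snap('wrist','w9.png')
A=[]
for n in ['s8.png','s9.png']:
    f=cv2.cvtColor(load(n)['frame'],cv2.COLOR_RGB2BGR); A.append(cv2.resize(f[215:290,175:265],(400,560)[::1],interpolation=cv2.INTER_CUBIC))
cv2.imwrite('pics/j9.png',np.hstack(A))
E
```

```text
t 11.35 pos [ 0.5042 -0.139   0.112 ] down [-0.04  -0.01  -0.999] yaw_y 1.0078 F [-2.8  0.4  4. ] T [0.06 0.4  1.11] w 0.0155 j [-0.26  0.38 -0.07  1.16 -0.02  0.31]
mouth [ 0.4992 -0.138   0.0511] err [-0.0018  0.0017 -0.0011] yawerr 0.252
tool shift per row [ 0.0011  0.0005 -0.0024]
```

View pics/j9.png

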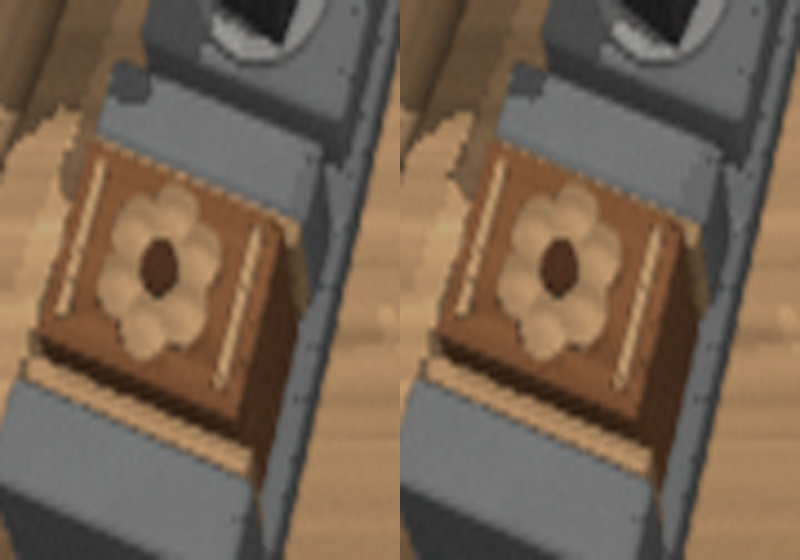

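View pics/w9.png

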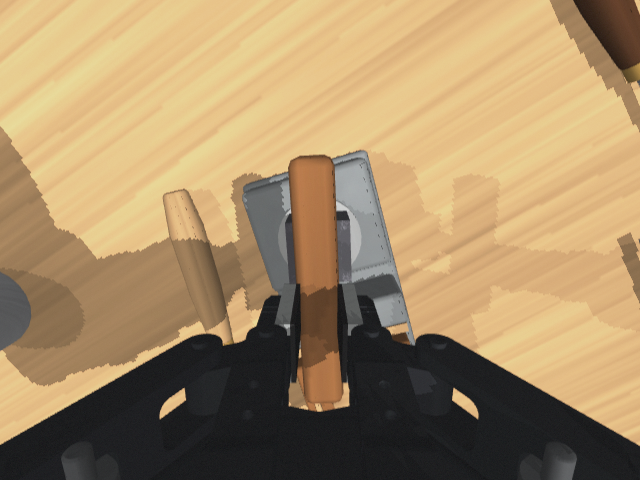

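The torque rose from 0.63 to 1.11 N·m and the jaw no longer moves, so this is the stop. Now release.

Emit:
arm_command:
  motion:
    - {"x": 0, "y": 0, "z": 0, "roll": 0, "fingers": 0}
    - {"x": 0, "y": 0, "z": 0, "roll": -0.03, "fingers": 0}
    - {"x": 0, "y": 0, "z": 0, "roll": 0, "fingers": 0.5}
    - {"x": 0, "y": 0, "z": 0, "roll": 0, "fingers": 0.6}
    - {"x": 0, "y": 0, "z": 0, "roll": 0, "fingers": 0.8}
    - {"x": 0, "y": 0, "z": 0, "roll": 0, "fingers": 1}
    - {"x": 0, "y": 0, "z": 0, "roll": 0, "fingers": 1}
    - {"x": 0, "y": 0, "z": 0, "roll": 0, "fingers": 1}

```text
clock: 12.12
eef_pos: [0.5042, -0.1386, 0.1099]
tool_rot: [0.178, 0.696, -0.192, 0.669]
ft_force: [-0.2, 0.4, -0.2]
grip_width: 0.0847
```

```bash
python3 - <<'E'
from h import *
mplan([.4974,-.1363,.05],1.26,1)
c=snap('scene','s10.png'); snap('wrist','w10.png')
A=[]
for n in ['s9.png','s10.png']:
    f=cv2.cvtColor(load(n)['frame'],cv2.COLOR_RGB2BGR); A.append(cv2.resize(f[150:290,175:265],(380,590),interpolation=cv2.INTER_CUBIC))
cv2.imwrite('pics/j10.png',np.hstack(A))
E
```

```text
t 12.12 pos [ 0.5042 -0.1386  0.1099] down [-0.041 -0.008 -0.999] yaw_y 1.0415 F [-0.2  0.4 -0.2] T [ 0.07 -0.07  0.  ] w 0.0847 j [-0.26  0.38 -0.07  1.16 -0.02  0.27]
mouth [ 0.4991 -0.1376  0.0491] err [-0.0017  0.0013  0.0009] yawerr 0.218
tool shift per row [-0.0009  0.0003 -0.0022]
```

View pics/j10.png

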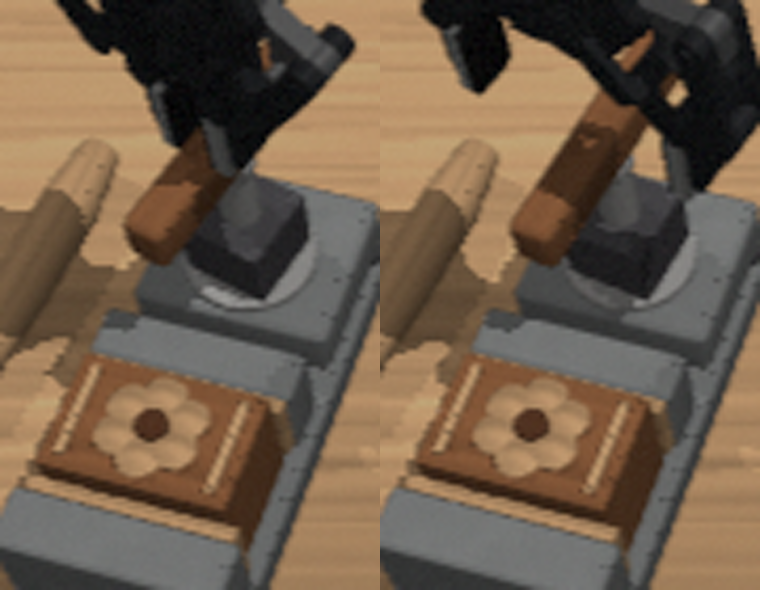

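View pics/w10.png

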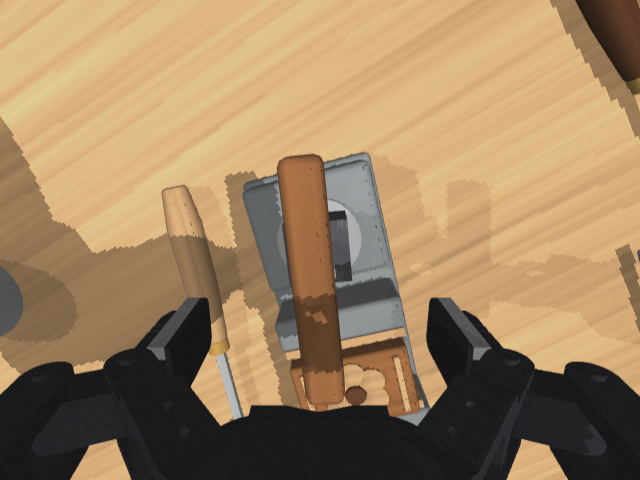

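Emit:
arm_command:
  motion:
    - {"x": -0.01, "y": 0, "z": 0, "roll": 0, "fingers": 1}
    - {"x": -0.02, "y": 0, "z": 0, "roll": 0, "fingers": 1}
    - {"x": -0.03, "y": 0, "z": 0, "roll": 0, "fingers": 1}
    - {"x": -0.03, "y": 0, "z": 0, "roll": 0, "fingers": 1}
    - {"x": -0.03, "y": 0, "z": 0, "roll": 0, "fingers": 1}
    - {"x": 0, "y": 0.03, "z": -0.02, "roll": 0, "fingers": 1}
    - {"x": 0, "y": 0.035, "z": -0.02, "roll": 0, "fingers": 1}
    - {"x": 0, "y": 0.035, "z": -0.02, "roll": 0, "fingers": 1}
    - {"x": 0, "y": 0.035, "z": -0.02, "roll": 0, "fingers": 1}
    - {"x": 0, "y": 0.035, "z": -0.02, "roll": 0, "fingers": 1}
    - {"x": 0, "y": 0.03, "z": -0.02, "roll": 0, "fingers": 1}
    - {"x": 0, "y": 0.02, "z": -0.01, "roll": 0, "fingers": 1}
    - {"x": 0, "y": 0, "z": 0, "roll": 0, "fingers": 1}

```text
clock: 13.3
eef_pos: [0.5118, 0.1267, 0.2448]
tool_rot: [0.184, 0.691, -0.193, 0.672]
ft_force: [0.4, -0.5, -0.3]
grip_width: 0.0856
```

```bash
python3 - <<'E'
from h import *
state()
A=[]
for n,r in (('scene',(150,290,175,275)),('top',(185,325,335,435))):
    c=snap(n,n+'11.png'); f=cv2.cvtColor(c['frame'],cv2.COLOR_RGB2BGR); A.append(cv2.resize(f[r[0]:r[1],r[2]:r[3]],(395,553),interpolation=cv2.INTER_CUBIC))
    # bar
    h=cv2.cvtColor(c['frame'],cv2.COLOR_RGB2HSV); H,S,V=[h[...,i].astype(int) for i in range(3)]
    m=((H<16)&(S>140)&(V<190)).astype(np.uint8); roi=np.zeros_like(m)
    if n=='top': roi[245:325,345:400]=1
    else: roi[160:216,195:250]=1
    m*=roi; m=cv2.morphologyEx(m,cv2.MORPH_OPEN,np.ones((3,3),np.uint8)); k=max(cv2.findContours(m,cv2.RETR_EXTERNAL,cv2.CHAIN_APPROX_NONE)[0],key=cv2.contourArea)
    r=cv2.minAreaRect(k); b=np.array([ray(c,u,v,.138 if n=='top' else .133) for u,v in cv2.boxPoints(r)]); print(n,r,b.mean(0),[np.linalg.norm(b[i]-b[i-1]) for i in (1,2)],[np.arctan2(*(b[i]-b[i-1])[1::-1]) for i in (1,2)])
cv2.imwrite('pics/j11.png',np.hstack(A))
E
```

```text
t 13.3 pos [0.5118 0.1267 0.2448] down [-0.028 -0.005 -1.   ] yaw_y 1.0304 F [ 0.4 -0.5 -0.3] T [-0.    0.02 -0.01] w 0.0856 j [0.24 0.31 0.19 1.48 0.   0.78]
scene ((226.49998474121094, 183.99996948242188), (13.590154647827148, 62.681121826171875), 33.6900634765625) [ 0.50134703 -0.13700871  0.133     ] [np.float64(0.1121461077582854), np.float64(0.02495059730437739)] [np.float64(2.720257718164239), np.float64(0.8873866537742028)]
top ((376.8243103027344, 278.8804626464844), (10.197083473205566, 63.62700271606445), 24.77513885498047) [ 0.49769303 -0.13571375  0.138     ] [np.float64(0.10889167542620895), np.float64(0.01731621108691033)] [np.float64(-0.4238173369721606), np.float64(-1.9868259966609016)]
```

View pics/j11.png

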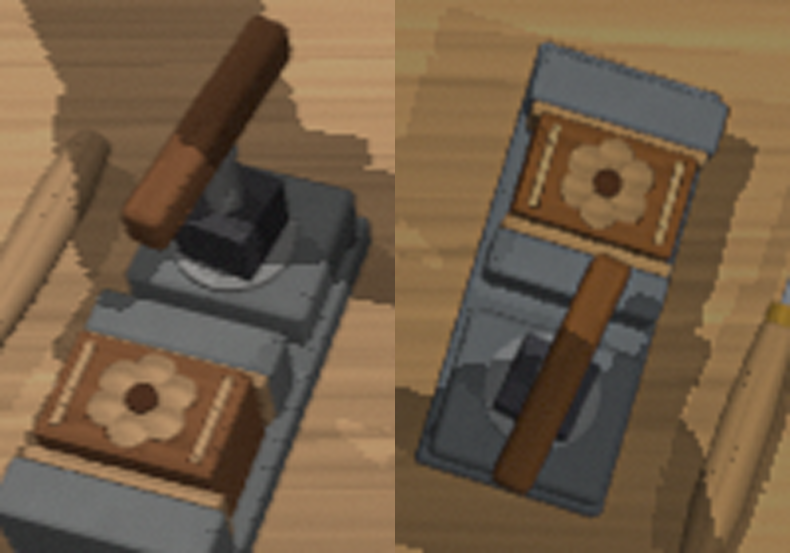

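```bash
python3 - <<'E'
from h import *
y=-.283
for n in ['top0.png','top11.png']:
    c=load(n)
    for w in (.015,.025):
        L=[]
        for d in np.arange(.036,.09,.0015):
            p=[.4974+np.cos(y)*d-np.sin(y)*w,-.1363+np.sin(y)*d+np.cos(y)*w,.06]; u,v=proj(c,p)[0]; q=cv2.getRectSubPix(c['frame'],(1,1),(float(u),float(v)))[0,0].astype(int); L.append(q[0]-q[2])
        print(n,w,L)
E
```

```text
top0.png 0.015 [np.int64(-2), np.int64(-2), np.int64(-3), np.int64(-4), np.int64(-6), np.int64(-7), np.int64(-5), np.int64(-4), np.int64(-5), np.int64(-6), np.int64(-5), np.int64(-5), np.int64(-7), np.int64(-6), np.int64(-6), np.int64(-8), np.int64(0), np.int64(30), np.int64(66), np.int64(74), np.int64(70), np.int64(58), np.int64(33), np.int64(28), np.int64(26), np.int64(27), np.int64(32), np.int64(56), np.int64(69), np.int64(73), np.int64(71), np.int64(70), np.int64(74), np.int64(75), np.int64(70), np.int64(68)]
top0.png 0.025 [np.int64(-2), np.int64(-3), np.int64(-4), np.int64(-4), np.int64(-5), np.int64(-6), np.int64(-7), np.int64(-7), np.int64(-6), np.int64(-5), np.int64(-4), np.int64(-4), np.int64(-6), np.int64(-6), np.int64(-7), np.int64(-9), np.int64(-2), np.int64(42), np.int64(71), np.int64(75), np.int64(73), np.int64(52), np.int64(34), np.int64(23), np.int64(24), np.int64(25), np.int64(32), np.int64(52), np.int64(72), np.int64(72), np.int64(66), np.int64(68), np.int64(72), np.int64(78), np.int64(76), np.int64(71)]
top11.png 0.015 [np.int64(-4), np.int64(-5), np.int64(-5), np
[... 278 characters left out ...]
.int64(76), np.int64(73), np.int64(58), np.int64(35), np.int64(56), np.int64(70), np.int64(75), np.int64(73), np.int64(71), np.int64(75), np.int64(75), np.int64(72), np.int64(68)]
top11.png 0.025 [np.int64(-7), np.int64(-7), np.int64(-7), np.int64(-5), np.int64(-3), np.int64(-2), np.int64(-4), np.int64(-5), np.int64(-5), np.int64(-6), np.int64(-6), np.int64(-6), np.int64(-5), np.int64(-6), np.int64(-5), np.int64(-4), np.int64(-5), np.int64(-6), np.int64(-8), np.int64(-9), np.int64(-4), np.int64(41), np.int64(68), np.int64(75), np.int64(73), np.int64(47), np.int64(39), np.int64(50), np.int64(71), np.int64(73), np.int64(69), np.int64(72), np.int64(77), np.int64(79), np.int64(78), np.int64(74)]
```

The jaw edge moved 4 samples of 1.5 mm, about 6 mm (67 to 73 mm), so the jaw is closed.

```bash
python3 -c "
from workcell import job_done; print(job_done())"
```

```text
the job is handed in; nothing more can be done
None
```

The large T-key is on the vice's square drive, the jaw is closed on the carving, and I let go with the key left standing. I handed the job in at about 13 s; the hand-in gives no verdict.

**What I did:**
- I gripped the key by its bar and lifted it out of the block. I turned it to the drive's measured angle, about 0.60 rad clockwise from the vice axes, and lowered it.
- The ball gave about 11–14 N of resistance. The key then met a hard stop with its mouth at about 50.5 mm, where the shoulder is 50 mm. I let go, gripped again and checked once with a brief 44 N press, and it moved only 0.4 mm.
- I turned it clockwise until the wrist torque rose from 0.63 to 1.11 N·m with the jaw no longer moving. Then I opened the fingers and drew the arm well clear.

**Last checks:**
- **Jaw:** in the top view it had moved 6.0 mm, which puts it at about 73 mm.
- **Key position:** the bar's centre is within about 1 mm of the drive axis, so the key stands upright. It stayed put when I let go.

**What did not fully agree:**
- The tool tilted by up to 0.065 rad while carrying the key, and 0.04 rad of that was still there during the turn.
- The scene camera put the bar about 4 mm further along x than the top camera did. I took this to be its slanted view.
- At the first release, the scene view alone could not tell fully home from about 2 mm high. I relied on the 44 N press against the stop for that.
- I did not measure the other things on the bench again at the end. In the pictures I looked at they seemed unmoved.

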